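Fetch the full stud tin from the shoe-care cabinet

ROBOT

A 6-joint arm with a two-finger parallel gripper is mounted at the origin on the work surface. World frame = base frame: x ahead of the robot, y to its left, z up, the work surface at z = 0. Lengths are in m, angles in rad, forces in N, time in s.
With the tool pointing down it reaches from about 0.35 to 0.775 m from the base axis. Payload 7.3 kg.
Tool frame: the origin (TCP) lies at the very end of the fingers, on their centre line; the grasp point (between the pads) lies 19 mm behind it (robot.tcp_to_grasp is the distance from the TCP to the grasp point, in m); x points along the fingers, y is the direction in which the jaws open and shut, and the axes are right-handed (so a half turn about x gives the same grasp; the last joint's range is limited). The gripper opens to 92 mm and grips with 3 to 60 N. Pads are 19 mm wide; open, the fingers measure 130 mm over their backs; the gripper's body (75 mm by 190 mm) begins 47 mm behind the grasp point.
Start: joints at [-1.448, 0.342, 1.524, -0, 1.275, -0.146], TCP at [0.139, -0.506, 0.2] pointing down, gripper open.
Joint ranges: [-2.53, 2.53], [-0.77, 2.02], [0.04, 2.7], [-1, 4.14], [0.28, 2.66], [-3.11, 3.11]. Speed limits (rad/s): [2.57, 2.57, 3.14, 3.14, 3.14, 3.14].

INTERFACE

Orientations are given as [roll, pitch, yaw] about the fixed x, y, z axes, in that order (R = Rz(yaw) Ry(pitch) Rx(roll)).
In Python, from cell import robot gives the robot as it stands.
- The arm moves only by the tool move_arm, never from a script. Its argument "increments" is a list of rows, each a list of 4 numbers: the shift along the tool's x, y, z normalised to -1 to 1, where 1 is 40 cm, then the turn about the tool's x normalised to -1 to 1, where 1 is 60 degrees. In form: [[dx, dy, dz, twist], ...]. A call has 1 to 5 rows; each row is the pose to reach, as a shift and turn from the pose commanded when the call began, along the tool's axes at that moment; what a row does not reach only later rows make up. A row lasts 1/8 s, in which the tool goes at most 62.5 mm and 10.7 degrees, less where a joint would pass 70% of its speed; a pose out of reach is approached as far as the arm can. A call with a number of a shift or a turn outside -1 to 1 is refused whole. A call with a gripper value outside its range is refused whole. "gripper" is the closure, from 0 (fully open) to 1 (shut), set as the call begins (left out, the last holds). The fingers move at their own pace and stop on an object; "squeeze" is the grip in N (left out, the last holds). Time passes only in rows, so rows that repeat a pose let the fingers close. It gives the time, the measured TCP pose, the force and the opening at its end, in the units of the state.
- robot.observe(): the state, without advancing time (a new reading comes with each control period).
- robot.read_camera(name): name is "side" or "top" or "wrist"; returns the picture (384x512x3 uint8, red, green, blue); there is no depth.
- robot.camera_params(name): a dict with "fx", "fy", "cx", "cy" (pixels), "R" (3x3) and "t" (3): a world point X has camera coordinates R X + t; the wrist camera has in their place "tool_from_camera" (4x4, takes a point from camera to tool coordinates, whose origin is the TCP and whose axes are the tool frame's). Camera axes: x right, y down, z forward; pixel columns grow to the right and rows downward; lengths in m; the calibration is good to about 2 mm. A picture is of the moment at which its call begins: read the wrist's pose just before it. camera_params takes no time and is no camera call.
- robot.hand_in(): hands the job in, once; it reports no verdict.
The state is a dict: "time": time; "qpos": joint angles; "qvel": joint speeds; "joint_efforts": joint torques, N m; "tool_pos": TCP position; "tool_rot": TCP orientation; "contact_force": force on the tool from outside, world axes, zero at the start; "torque": the same for the moment, N m; "opening": finger opening in m.
Only numpy, scipy, OpenCV 4.12 (cv2) and the standard library are available. Lean on these libraries where they do the work, as an engineer would, in place of code of your own. Each camera call takes 0.05 s, during which the arm holds its last target.

TASK

Pull the top drawer of the teak cabinet out to its stop and leave it there; three identical closed tins stand in it, and only the heavy one still holds the steel boot studs. Find it by lifting, set it down gently, upright in the middle of the white coaster, and leave the two light tins standing in the drawer. Leave the other things on the table and in the black tray where they are.

Things in the scene. Friction and masses are not known exactly. Their poses are not given: they have to be found in the camera images.
- cabinet_edge (a point): Middle of the front top edge of the fixed teak cabinet (310 mm wide), 215 mm above the table. Cabinet's axes: x level, from its front inwards, y left, z up. The 10 mm top board overhangs the shut drawer's face by 27 mm, to 18 mm short of the handle's axis, so upright fingers cannot take the handle: tilt the tool 30 to 45 degrees, fingers pointing forward and down. A fixed black tray stands 41 mm back on it, rim 26 mm up.
- drawer (a joint): Opening of the drawer in m: 0 shut, 0.14 at its stop; slides along the cabinet's -x, with about 2.5 N of friction plus 14 N per m/s of damping, and stays where it is left. It starts 0 to 8 mm open.
- drawer_handle (a point): Middle of the drawer's handle: a level dark steel bar, 10 mm thick, 110 mm long along the cabinet's y, 45 mm off the drawer front's face (axis to face), 165 mm above the table. Moves with the drawer; axes as the cabinet's.
- drawer_floor (a point): Centre of the drawer's inner floor, 124 mm above the table; axes as the cabinet's; moves with the drawer. The inside is 187 mm long (x) and 258 wide (y); side and back walls rise 36 mm above the floor, the front panel (14 mm thick, inner face 93 mm to -x of this point) 56 mm.
- tin_a: One of three identical closed square tins, bare metal, 46 x 46 mm and 60 mm tall, lids fixed, in a row across the drawer 85 mm apart, hidden until it is pulled out. Empty ones weigh about 0.09 kg, the full one 0.33 to 0.48 kg; which is full changes from run to run. Origin: centre of the underside, z up, x and y square to the sides.
- tin_b: One of three identical closed square tins, bare metal, 46 x 46 mm and 60 mm tall, lids fixed, in a row across the drawer 85 mm apart, hidden until it is pulled out. Empty ones weigh about 0.09 kg, the full one 0.33 to 0.48 kg; which is full changes from run to run. Origin: centre of the underside, z up, x and y square to the sides.
- tin_c: One of three identical closed square tins, bare metal, 46 x 46 mm and 60 mm tall, lids fixed, in a row across the drawer 85 mm apart, hidden until it is pulled out. Empty ones weigh about 0.09 kg, the full one 0.33 to 0.48 kg; which is full changes from run to run. Origin: centre of the underside, z up, x and y square to the sides.
- coaster: Fixed round white ceramic coaster, 110 mm across, 8 mm thick, on the table to the left or the right of the cabinet. Origin: centre of its underside, on the table.
- boot_pick: Bystander: steel boot pick, 126 mm, in the black tray on the cabinet. Origin mid-length, underneath.
- heel_cup: Bystander: blue heel cup, 70 mm, 24 tall, in the black tray. Origin underneath.
- shoe_horn: Bystander: red shoe horn, 155 mm, in the black tray. Origin underneath.
- cream_jar: Bystander: brown glass jar, 52 mm across, 55 tall, about 130 mm beyond the coaster (+x). Origin under its centre.
- shoe_brush: Bystander: wooden shoe brush, 150 x 50 mm, 44 tall, some 130 mm on the robot's side of the coaster. Origin under its centre.
- pot: Fixed terracotta pot with a succulent, 96 mm across, 120 mm tall, on the other side of the cabinet from the coaster. Origin under its centre.
Mind the look-alikes: they are no part of the job. Of the things shaped like the coaster, the white one is meant.

How it is judged:
On the way:
1. the drawer is pulled out to its stop (within 6 mm) (value of joint drawer above 0.134 m), for 0.2 s.
At the end, for the whole second after the job is handed in: The drawer is out within 10 mm of its stop and still; the full tin stands upright on the coaster, at rest, its centre within 25 mm of the coaster's centre and its weight on the coaster (over 2.3 N, which an empty tin does not reach); the two other tins stand upright on the drawer's floor (value of joint drawer above 0.13 m and velocity of joint drawer below 0.01 m/s and ((horizontal distance between tin_a and coaster below 0.025 m and height (world z) of tin_a between 0.003 and 0.014 m and angle between tin_a's own z axis and vertical below 0.1 rad and contact force between tin_a and coaster above 2.3 N and linear speed of tin_a below 0.02 m/s and x of tin_b in the frame of drawer_floor between -0.095 and 0.095 m and y of tin_b in the frame of drawer_floor between -0.13 and 0.13 m and z of tin_b in the frame of drawer_floor between -0.01 and 0.012 m and angle between each of tin_b, tin_c's own z axis and vertical below 0.15 rad and x of tin_c in the frame of drawer_floor between -0.095 and 0.095 m and y of tin_c in the frame of drawer_floor between -0.13 and 0.13 m and z of tin_c in the frame of drawer_floor between -0.01 and 0.012 m) or (horizontal distance between tin_b and coaster below 0.025 m and height (world z) of tin_b between 0.003 and 0.014 m and angle between tin_b's own z axis and vertical below 0.1 rad and contact force between tin_b and coaster above 2.3 N and linear speed of tin_b below 0.02 m/s and x of tin_a in the frame of drawer_floor between -0.095 and 0.095 m and y of tin_a in the frame of drawer_floor between -0.13 and 0.13 m and z of tin_a in the frame of drawer_floor between -0.01 and 0.012 m and angle between each of tin_a, tin_c's own z axis and vertical below 0.15 rad and x of tin_c in the frame of drawer_floor between -0.095 and 0.095 m and y of tin_c in the frame of drawer_floor between -0.13 and 0.13 m and z of tin_c in the frame of drawer_floor between -0.01 and 0.012 m) or (horizontal distance between tin_c and coaster below 0.025 m and height (world z) of tin_c between 0.003 and 0.014 m and angle between tin_c's own z axis and vertical below 0.1 rad and contact force between tin_c and coaster above 2.3 N and linear speed of tin_c below 0.02 m/s and x of tin_a in the frame of drawer_floor between -0.095 and 0.095 m and y of tin_a in the frame of drawer_floor between -0.13 and 0.13 m and z of tin_a in the frame of drawer_floor between -0.01 and 0.012 m and angle between each of tin_a, tin_b's own z axis and vertical below 0.15 rad and x of tin_b in the frame of drawer_floor between -0.095 and 0.095 m and y of tin_b in the frame of drawer_floor between -0.13 and 0.13 m and z of tin_b in the frame of drawer_floor between -0.01 and 0.012 m))); the robot touches nothing.
It fails at once if the boot pick or the heel cup or the shoe horn is shifted by more than 25 mm (distance of any of boot_pick, heel_cup, shoe_horn from where it was at the start of the episode above 0.025 m).
It fails at once if the cream jar or the shoe brush is shifted by more than 25 mm (distance of any of cream_jar, shoe_brush from where it was at the start of the episode above 0.025 m).
It fails at once if a tin is dropped or banged onto the coaster (faster than 0.3 m/s in the last 15 mm) ((horizontal distance between tin_a and coaster below 0.06 m and height (world z) of tin_a below 0.023 m and linear speed of tin_a above 0.3 m/s) or (horizontal distance between tin_b and coaster below 0.06 m and height (world z) of tin_b below 0.023 m and linear speed of tin_b above 0.3 m/s) or (horizontal distance between tin_c and coaster below 0.06 m and height (world z) of tin_c below 0.023 m and linear speed of tin_c above 0.3 m/s)).
It also fails if it takes over 67 s, if anything falls off the work surface, if the arm or the gripper's body presses on something with over 40 N, if the wrist force passes 120 N, or if a joint passes its speed limit or range.

## Working session

There is one attempt and no reset: what is moved stays moved. The work goes in short steps, Python scripts to look and compute and a tool call to move; the robot and the scene stay as the last step left them, time stands still between calls to the robot, and variables do not carry over. Pictures are saved under pics/ and viewed, and the job is handed in when it is done.

Besides the shell and the picture viewer there is one more tool, called after "Request:" as name(argument=value, ...), one argument or row to a line, values as JSON. move_arm: Moves the arm, as the interface text tells. Its arguments: {"type":"object","properties":{"increments":{"type":"array","items":{"type":"array","items":{"type":"number"}}},"gripper":{"type":"number"},"squeeze":{"type":"number"}},"required":["increments"]}

```bash
ls; mkdir -p pics; python3 - <<'E'
from cell import robot
import cv2
s=robot.observe();print(s)
for n in("side","top","wrist"):
    cv2.imwrite(f"pics/{n}0.png",robot.read_camera(n)[:,:,::-1])
    print(n,robot.camera_params(n))
print(robot.observe()["time"])
E
```

```text
pics
{'time': 0.0, 'qpos': array([-1.44799175e+00,  3.42723341e-01,  1.52499825e+00, -9.05675059e-06,
        1.27536681e+00, -1.45987408e-01]), 'qvel': array([ 0.00301725, -0.00040193,  0.00108455,  0.00117511,  0.00083468,
       -0.00103376]), 'joint_efforts': array([ 3.33624957e-03, -4.31235230e+01, -2.44218636e+01,  7.20926025e-02,
        5.60331834e-02, -1.41792975e-04]), 'tool_pos': array([ 0.13939459, -0.5057122 ,  0.19975121]), 'tool_rot': array([-1.71099374,  1.56930056,  1.69939354]), 'contact_force': array([ 0.65246885,  0.36623289, -0.44281411]), 'torque': array([0.00611738, 0.031253  , 0.02073536]), 'opening': 0.0918723527796281}
side {'fx': 470.4871654389847, 'fy': 470.4871654389847, 'cx': 251.53728998152397, 'cy': 189.8477949974503, 'R': array([[-8.03356998e-01, -5.95497572e-01,  4.18174176e-04],
       [-4.01507929e-01,  5.41136074e-01, -7.38893181e-01],
       [ 4.39782806e-01, -5.93762908e-01, -6.73822449e-01]]), 't': array([0.47815362, 0.29712295, 1.49111612])}
top {'fx': 456.3085877763877, 'fy': 456.3085877763877, 'cx': 252.15387422060542, 'cy': 192.91785839856132, 'R': array([[-0.02519102, -0.99952566, -0.01771606],
       [-0.9882457 ,  0.02757191, -0.15036695],
       [ 0.1507841 ,  0.01371992, -0.98847151]]), 't': array([0.09614261, 0.5604319 , 1.46211079])}
wrist {'fx': 288.83536846770204, 'fy': 288.83536846770204, 'cx': 255.0644175665333, 'cy': 192.54718943744388, 'tool_from_camera': array([[-4.72656705e-05, -2.48273425e-01,  9.68689994e-01,
        -1.83174381e-01],
       [ 9.99999635e-01,  8.14566497e-04,  2.57565236e-04,
         3.27310230e-04],
       [-8.53009018e-04,  9.68689653e-01,  2.48273296e-01,
        -6.77567508e-02],
       [ 0.00000000e+00,  0.00000000e+00,  0.00000000e+00,
         1.00000000e+00]])}
0.15
```

View pics/top0.png

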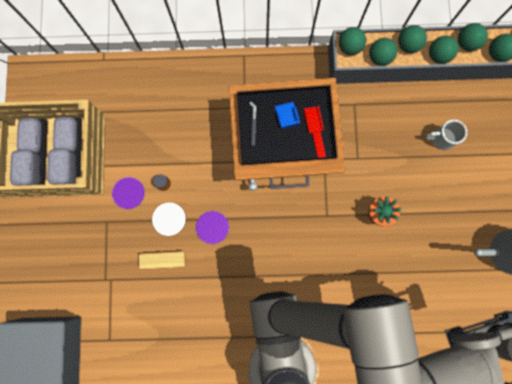

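View pics/side0.png

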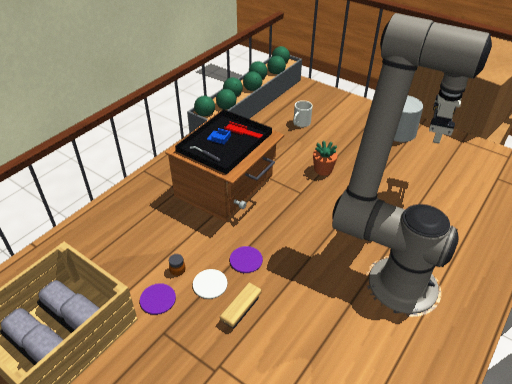

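View pics/wrist0.png

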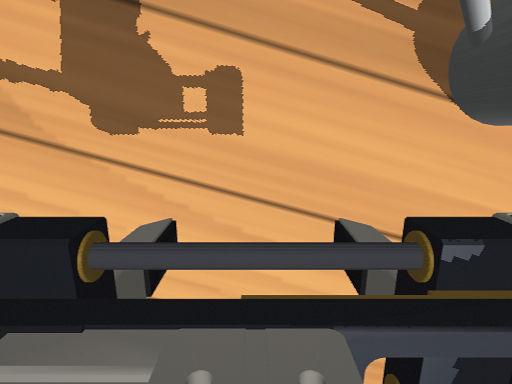

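```bash
python3 - <<'E'
import cv2
t=cv2.imread("pics/top0.png");s=cv2.imread("pics/side0.png")
cv2.imwrite("pics/top_cab.png",cv2.resize(t[70:210,220:360],(800,800),interpolation=cv2.INTER_CUBIC)[:600] if 0 else cv2.resize(t[75:205,220:360],(646,600),interpolation=cv2.INTER_CUBIC))
cv2.imwrite("pics/side_cab.png",cv2.resize(s[100:220,160:300],(700,600),interpolation=cv2.INTER_CUBIC))
cv2.imwrite("pics/top_cst.png",cv2.resize(t[165:285,100:240],(700,600),interpolation=cv2.INTER_CUBIC))
E
```

```text
(no output)
```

View pics/top_cab.png

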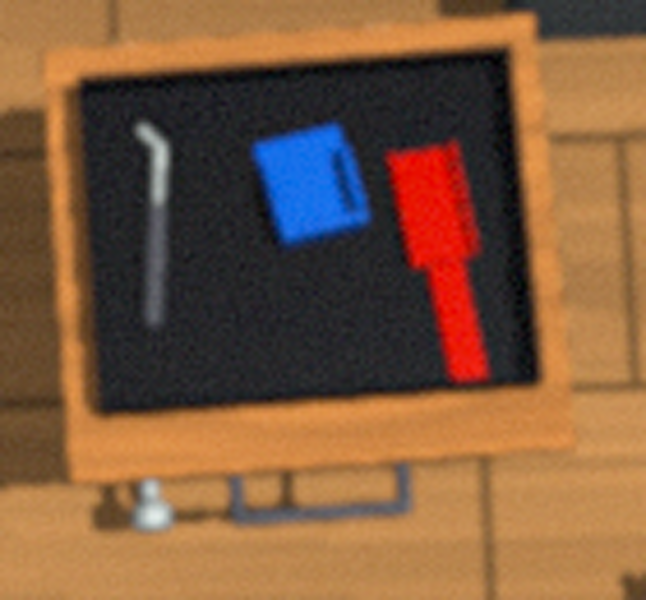

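View pics/side_cab.png

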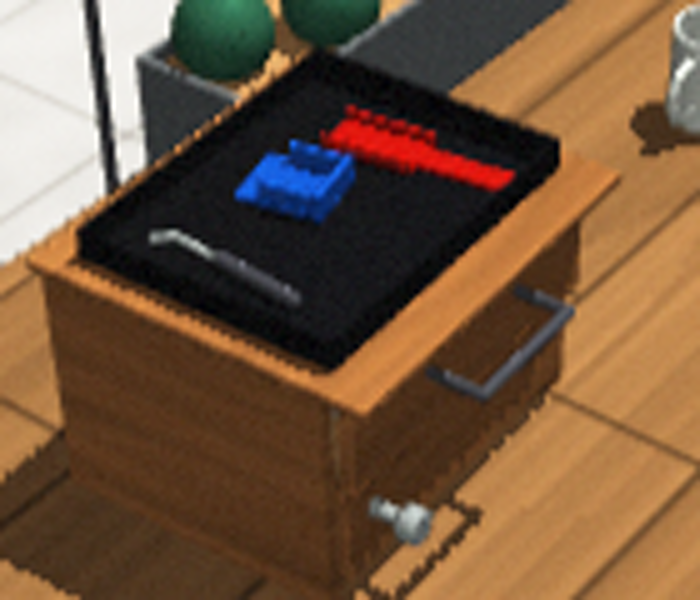

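View pics/top_cst.png

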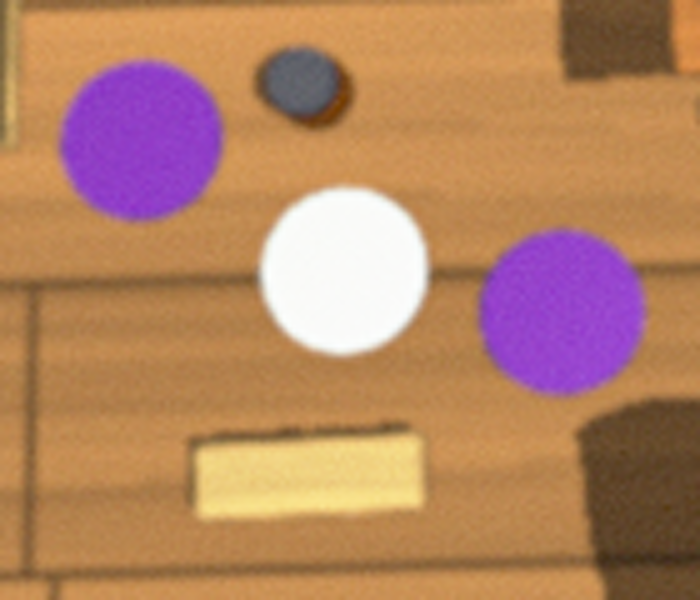

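```bash
cat > h.py <<'E'
import numpy as np,cv2
from cell import robot
from scipy.spatial.transform import Rotation as Ro
def ray(n,u,v,z,pose=None):
    p=robot.camera_params(n); d=np.array([(u-p['cx'])/p['fx'],(v-p['cy'])/p['fy'],1])
    if n=='wrist':
        T=p['tool_from_camera']; s=pose or robot.observe()
        R=Ro.from_euler('xyz',s['tool_rot']).as_matrix()
        o=R@T[:3,3]+s['tool_pos']; d=R@T[:3,:3]@d
    else: o=-p['R'].T@p['t']; d=p['R'].T@d
    return o+d*(z-o[2])/d[2]
def toolR(s=None):
    s=s or robot.observe(); return Ro.from_euler('xyz',s['tool_rot']).as_matrix()
def proj(n,X):
    p=robot.camera_params(n); c=p['R']@np.array(X)+p['t']; return p['fx']*c[0]/c[2]+p['cx'],p['fy']*c[1]/c[2]+p['cy']
def inc(target,yawdeg=None):
    s=robot.observe(); R=toolR(s); return (R.T@(np.array(target)-s['tool_pos'])/0.4).round(4)
E
python3 - <<'E'
from h import *
np.set_printoptions(precision=4,suppress=True)
P=lambda n,l,z:[ray(n,u,v,z) for u,v in l]
b=P('top',[(236.3,178.6),(344.2,171.0)],.215);print('board',b,np.linalg.norm(b[0]-b[1]))
h=P('top',[(272.,187.2),(307.8,184.4)],.165);print('handle',h,np.linalg.norm(h[0]-h[1]))
sc=lambda x,y:(160+x/5,100+y/5)
b2=P('side',[sc(365,413),sc(620,178)],.215);print('board side',b2,np.linalg.norm(b2[0]-b2[1]))
h2=P('side',[sc(486,390),sc(572,312)],.165);print('handle side',h2,np.linalg.norm(h2[0]-h2[1]))
for q in (b,b2,h,h2):
    d=q[1]-q[0];print(np.degrees(np.arctan2(d[0],-d[1])),(q[0]+q[1])/2)
print('coaster',ray('top',168.8,219.2,.008),ray('side',210,284,.008))
print('jar',ray('top',100+300/5,165+83/5,.055))
print('brush',ray('top',100+308/5,165+475/5,.044)); print('pot',ray('top',385,210,.1))
print(toolR())
print([proj('top',x) for x in [(.6,.3,.0)]])
E
```

```text
board [array([0.5804, 0.1243, 0.215 ]), array([ 0.594 , -0.1923,  0.215 ])] 0.3169012717325736
handle [array([0.5601, 0.0189, 0.165 ]), array([ 0.5656, -0.0897,  0.165 ])] 0.10881381340862933
board side [array([0.5752, 0.1279, 0.215 ]), array([ 0.586, -0.186,  0.215])] 0.3141267850514661
handle side [array([0.5592, 0.0159, 0.165 ]), array([ 0.5599, -0.0894,  0.165 ])] 0.10530145197786525
2.46305218587275 [ 0.5872 -0.034   0.215 ]
1.963277997547713 [ 0.5806 -0.0291  0.215 ]
2.922284420220646 [ 0.5628 -0.0354  0.165 ]
0.3791339382405138 [ 0.5596 -0.0367  0.165 ]
coaster [0.4867 0.3639 0.008 ] [0.4846 0.3687 0.008 ]
jar [0.6072 0.3839 0.055 ]
brush [0.3513 0.3798 0.044 ]
pot [ 0.4883 -0.3351  0.1   ]
[[-0.0001  0.2656 -0.9641]
 [ 0.0011 -0.9641 -0.2656]
 [-1.     -0.0011 -0.0001]]
[(np.float64(188.00917802152853), np.float64(185.81132262115005))]
```

```bash
python3 - <<'E'
from h import *
print(inc((.30,-.32,.32)))
print(inc((.50,-.1,.32)))
E
```

```text
[-0.2997 -0.3416 -0.5105]
[-0.2992 -0.7391 -1.1386]
```

The white disc at top (169,219) is the coaster; the purple ones at (128,192) and (212,227) are the look-alikes. The silver knob at top (252,184) sits lower than the dark bar handle at (272..308,186), which is the one meant for the top drawer.

Request:
move_arm(
  increments=[
    [-0.1,-0.05,-0.08,0.1],
    [-0.2,-0.14,-0.2,0.2],
    [-0.3,-0.21,-0.31,0.218],
    [-0.3,-0.29,-0.43,0.218],
    [-0.3,-0.34,-0.51,0.218],
  ],
  gripper=1,
  squeeze=20,
)

```text
time: 0.78
tool_pos: [0.3012, -0.3191, 0.3213]
tool_rot: [2.277, 1.569, -0.823]
contact_force: [0.6, -0.3, 0.4]
opening: 0.0464
```

```bash
python3 - <<'E'
from h import *
print(inc((.555,-.036,.28)),toolR().round(3))
E
```

```text
[ 0.1031 -0.6812 -0.6629] [[ 0.001  0.041 -0.999]
 [-0.001 -0.999 -0.041]
 [-1.     0.001 -0.001]]
```

Request:
move_arm(
  increments=[
    [0,-0.1,-0.1,0],
    [0,-0.21,-0.2,0],
    [0,-0.32,-0.31,0],
    [0,-0.42,-0.41,0],
    [0,-0.53,-0.51,0],
  ],
)

```text
time: 1.4
tool_pos: [0.4962, -0.0992, 0.3202]
tool_rot: [0.801, 1.57, -2.3]
contact_force: [0.7, -0.6, 0.2]
opening: 0.0009
```

Request:
move_arm(
  increments=[
    [0.04,-0.08,-0.08,0],
    [0.08,-0.15,-0.15,0],
    [0.1,-0.15,-0.15,0],
  ],
)

```text
time: 1.78
tool_pos: [0.5533, -0.0363, 0.2784]
tool_rot: [-0.365, 1.568, 2.82]
contact_force: [-0.9, 0.4, -0.1]
opening: 0.0005
```

```bash
python3 - <<'E'
from h import *
s=robot.observe();print(s['tool_pos'],s['tool_rot'],s['contact_force'],s['opening'])
for n in ('wrist','side','top'): cv2.imwrite(f"pics/{n}1.png",robot.read_camera(n)[:,:,::-1])
E
```

```text
[ 0.55328661 -0.03631532  0.27841398] [-0.36548756  1.56798825  2.8200467 ] [-0.94021543  0.4017654  -0.14876235] 0.00046859425078003836
```

View pics/wrist1.png

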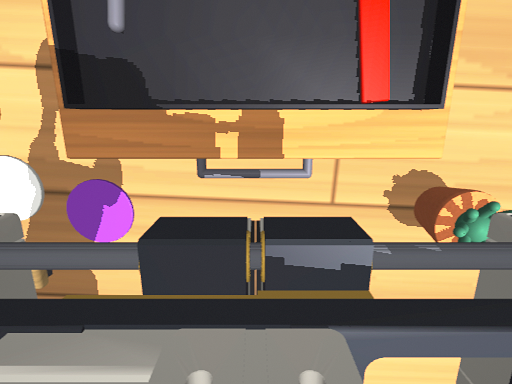

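View pics/side1.png

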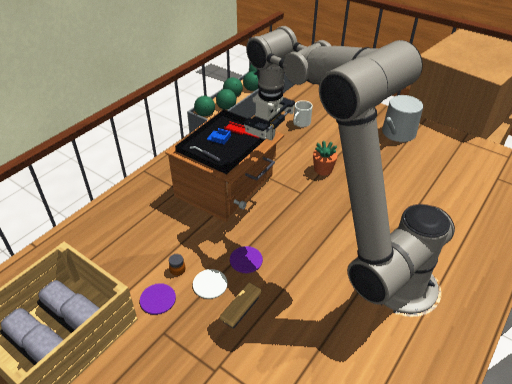

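```bash
python3 - <<'E'
from h import *
w=cv2.imread('pics/wrist1.png');cv2.imwrite('pics/w1c.png',cv2.resize(w[95:245,150:350],(800,600),interpolation=cv2.INTER_CUBIC))
for p in [(202,174,.165),(308,174,.165),(67,158,.215),(442,158,.215)]: print(ray('wrist',*p).round(4))
E
```

```text
[0.5611 0.017  0.165 ]
[ 0.5657 -0.094   0.165 ]
[0.5803 0.1241 0.215 ]
[ 0.5935 -0.1984  0.215 ]
```

View pics/w1c.png

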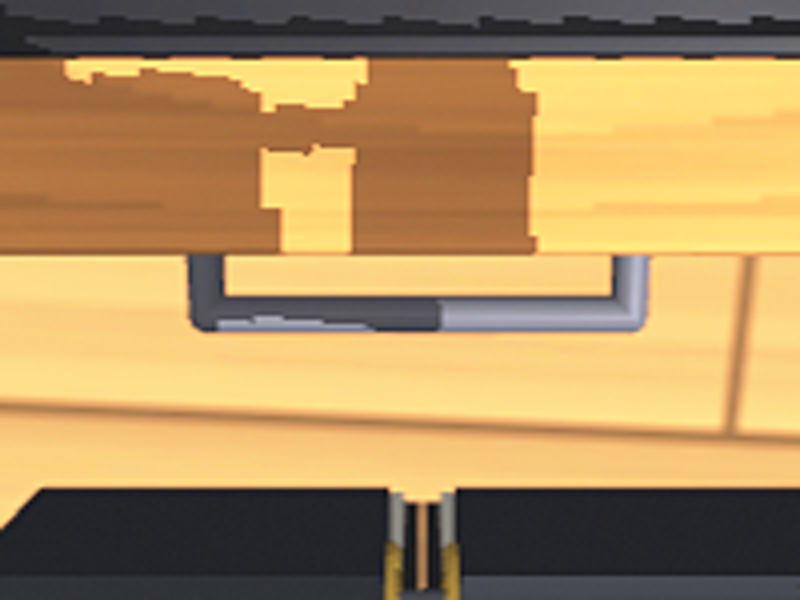

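Request:
move_arm(
  increments=[
    [0.1,0,-0.012,0],
    [0.2,0,-0.024,0],
    [0.24,0,-0.024,0],
    [0.24,0,-0.024,0],
  ],
)

```text
time: 2.42
tool_pos: [0.5615, -0.0391, 0.1842]
tool_rot: [-0.045, 1.569, 3.135]
contact_force: [0.9, -1.0, 0.8]
opening: 0.0006
```

Request:
move_arm(
  increments=[
    [0.02,0,0,0],
    [0.02,0,0,0],
  ],
)

```text
time: 2.68
tool_pos: [0.5623, -0.0383, 0.1769]
tool_rot: [2.721, 1.57, -0.38]
contact_force: [-0.9, 0.1, 0.3]
opening: 0.0
```

Request:
move_arm(
  increments=[
    [0.015,0,0,0],
    [0.02,0,0,0],
    [0.02,0,0,0],
  ],
)

```text
time: 3.05
tool_pos: [0.5623, -0.038, 0.1682]
tool_rot: [0.106, 1.57, -2.995]
contact_force: [0.2, -0.3, -0.2]
opening: 0.0004
```

Request:
move_arm(
  increments=[
    [0.005,0,0,0],
    [0.01,0,0,0],
    [0.01,0,0,0],
  ],
)

```text
time: 3.42
tool_pos: [0.5623, -0.038, 0.1642]
tool_rot: [0.0, 1.57, -3.101]
contact_force: [0.2, 0.2, -0.1]
opening: 0.0003
```

```bash
python3 - <<'E'
from h import *
for n in ('wrist','side','top'):
    im=robot.read_camera(n)[:,:,::-1]
    if n=='side': im=cv2.resize(im[110:210,200:300],(600,600),interpolation=cv2.INTER_CUBIC)
    if n=='top': im=cv2.resize(im[130:230,230:330],(600,600),interpolation=cv2.INTER_CUBIC)
    cv2.imwrite(f"pics/{n}2.png",im)
E
```

```text
(no output)
```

View pics/wrist2.png

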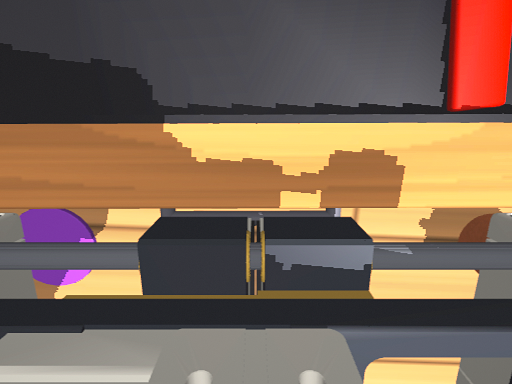

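View pics/side2.png

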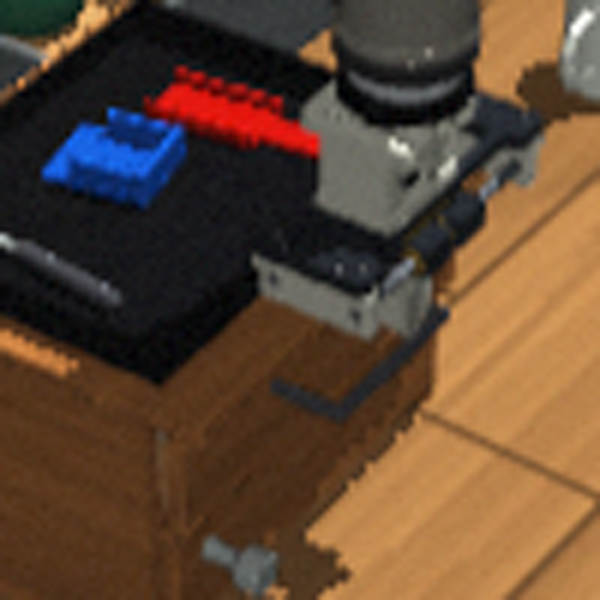

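```bash
python3 - <<'E'
from h import *
w=cv2.imread('pics/wrist2.png');cv2.imwrite('pics/w2c.png',cv2.resize(w[190:270,140:360],(800,291),interpolation=cv2.INTER_CUBIC))
for v in (209,212,216): print(v,ray('wrist',200,v,.165),ray('wrist',200,v,.215))
E
```

```text
209 [ 0.57064305 -0.0012694   0.165     ] [ 0.58693249 -0.0105803   0.215     ]
212 [ 0.56855358 -0.0012571   0.165     ] [ 0.5854151  -0.01057137  0.215     ]
216 [ 0.56574994 -0.0012406   0.165     ] [ 0.58337908 -0.01055939  0.215     ]
```

View pics/w2c.png

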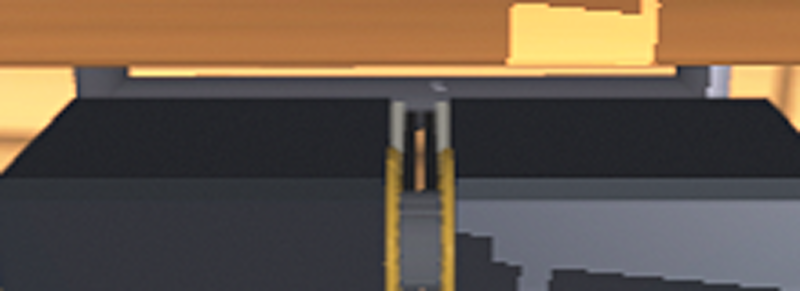

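View pics/top2.png

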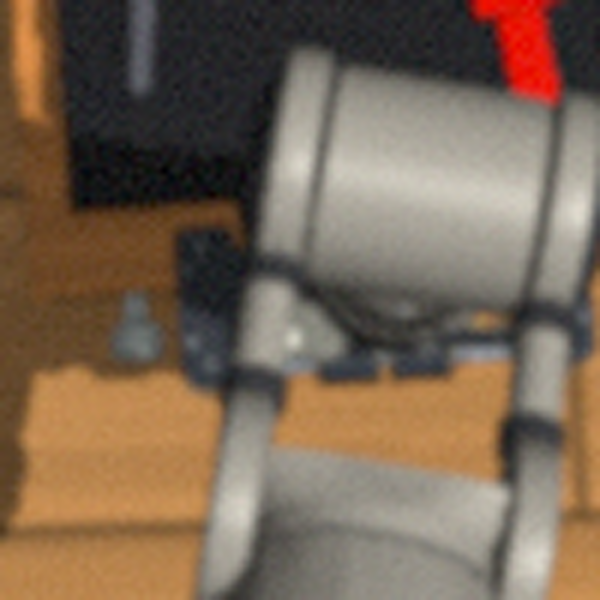

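Request:
move_arm(
  increments=[
    [0,0,-0.005,0],
    [0,0,-0.01,0],
    [0,0,-0.01,0],
  ],
)

```text
time: 3.95
tool_pos: [0.5665, -0.0378, 0.1644]
tool_rot: [2.331, 1.571, -0.77]
contact_force: [-0.2, -0.7, 0.0]
opening: 0.0003
```

Request:
move_arm(
  increments=[
    [0.005,0,0,0],
    [0.01,0,0,0],
    [0.01,0,0,0],
  ],
)

```text
time: 4.32
tool_pos: [0.5662, -0.0378, 0.1601]
tool_rot: [-0.12, 1.57, 3.062]
contact_force: [-0.2, 0.6, 0.0]
opening: 0.0006
```

```bash
python3 - <<'E'
from h import *
w=robot.read_camera('wrist')[:,:,::-1];cv2.imwrite('pics/w3c.png',cv2.resize(w[190:270,140:360],(800,291),interpolation=cv2.INTER_CUBIC))
w=robot.read_camera('side')[:,:,::-1];cv2.imwrite('pics/s3c.png',cv2.resize(w[140:190,220:290],(800,571),interpolation=cv2.INTER_CUBIC))
E
```

```text
(no output)
```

View pics/w3c.png

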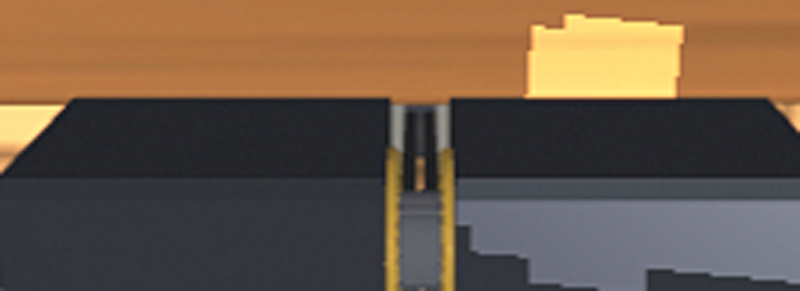

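View pics/s3c.png

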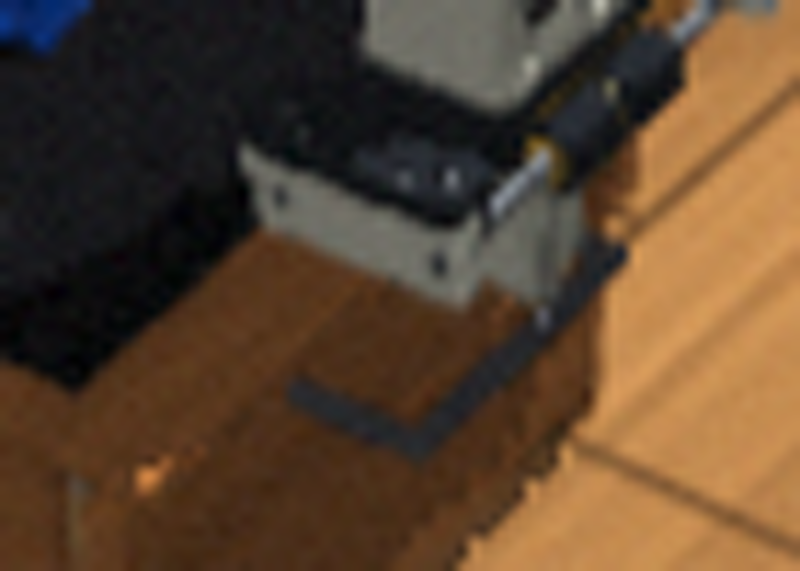

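```bash
python3 - <<'E'
from h import *
s=robot.observe();print(s['tool_pos'],s['contact_force'])
def sc(p): return ((p[0]-220)*800/70,(p[1]-140)*571/50)
for X in [s['tool_pos'],s['tool_pos']+[0,0,.03],(.5634,-.0385,.165),(.561,.017,.165),(.5657,-.094,.165)]: print(np.round(X,3),sc(proj('side',X)))
for p in [(420,445),(622,250)]: print(ray('side',220+p[0]*70/800,140+p[1]*50/571,.165))
E
```

```text
[ 0.56634456 -0.03785199  0.16037498] [-0.33937625  0.46294704  0.97128607]
[ 0.566 -0.038  0.16 ] (np.float64(509.21391626381205), np.float64(344.3802011364021))
[ 0.566 -0.038  0.19 ] (np.float64(511.0954552071404), np.float64(268.7263008040977))
[ 0.563 -0.038  0.165] (np.float64(518.5464033942377), np.float64(335.41426812622177))
[0.561 0.017 0.165] (np.float64(418.35484377655513), np.float64(433.5182811266994))
[ 0.566 -0.094  0.165] (np.float64(614.9555710904159), np.float64(241.3909270349455))
[0.55750499 0.02095668 0.165     ]
[ 0.56149973 -0.0917811   0.165     ]
```

Request:
move_arm(
  increments=[
    [0,0,0.01,0],
    [0,0,0.02,0],
    [0,0,0.03,0],
    [0,0,0.04,0],
    [0,0,0.05,0],
  ],
)

```text
time: 5.05
tool_pos: [0.5461, -0.0387, 0.1604]
tool_rot: [1.757, 1.571, -1.344]
contact_force: [-0.1, 0.0, -0.0]
opening: 0.0004
```

```bash
python3 - <<'E'
from h import *
s=robot.observe();print(s['tool_pos'],s['contact_force'])
w=robot.read_camera('wrist')[:,:,::-1];cv2.imwrite('pics/w4c.png',cv2.resize(w[190:270,140:360],(800,291),interpolation=cv2.INTER_CUBIC))
w=robot.read_camera('side')[:,:,::-1];cv2.imwrite('pics/s4c.png',cv2.resize(w[140:190,220:290],(800,571),interpolation=cv2.INTER_CUBIC))
E
```

```text
[ 0.54607134 -0.03868273  0.16042693] [-0.07099859  0.02097915 -0.006147  ]
```

View pics/w4c.png

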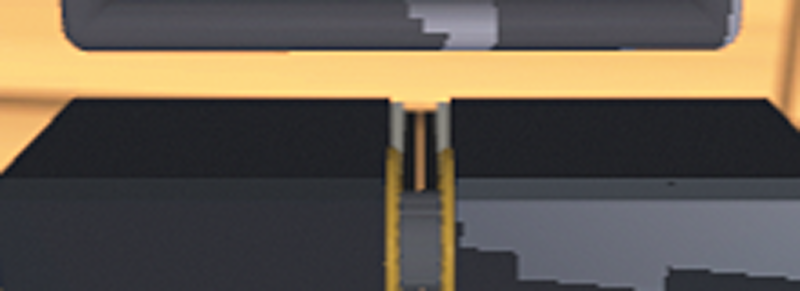

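View pics/s4c.png

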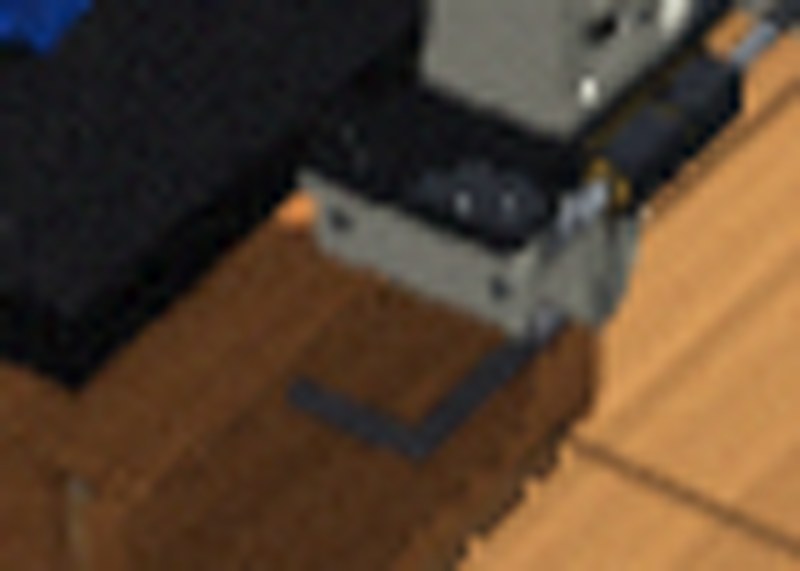

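```bash
python3 - <<'E'
from h import *
p=robot.camera_params('wrist');T=np.linalg.inv(p['tool_from_camera'])
for X in [(0,0,0),(0,.046,0),(0,-.046,0),(0,.046,-.0095),(0,.046,.0095),(-.019,.046,-.0095),(-.066,.046,0),(0,0.065,0)]:
    c=T@np.r_[X,1];print(X,p['fx']*c[0]/c[2]+p['cx'],p['fy']*c[1]/c[2]+p['cy'])
s=robot.observe()
print(proj('side',s['tool_pos']))
w=robot.read_camera('side')[:,:,::-1];cv2.imwrite('pics/s5c.png',cv2.resize(w[60:200,200:330],(557,600),interpolation=cv2.INTER_CUBIC))
E
```

```text
(0, 0, 0) 254.9413321470259 222.57772861582566
(0, 0.046, 0) 323.32835187819137 222.63161485721835
(0, -0.046, 0) 186.54598706795875 222.5238358143912
(0, 0.046, -0.0095) 324.17941754059814 209.15194515712253
(0, 0.046, 0.0095) 322.49770133410726 235.78793811762927
(-0.019, 0.046, -0.0095) 331.5119188667928 218.76496511980375
(-0.066, 0.046, 0) 356.81734059027985 273.69496331707614
(0, 0.065, 0) 351.57273519468305 222.65387030369584
(np.float64(269.43972743747884), np.float64(172.23797608664393))
```

View pics/s5c.png

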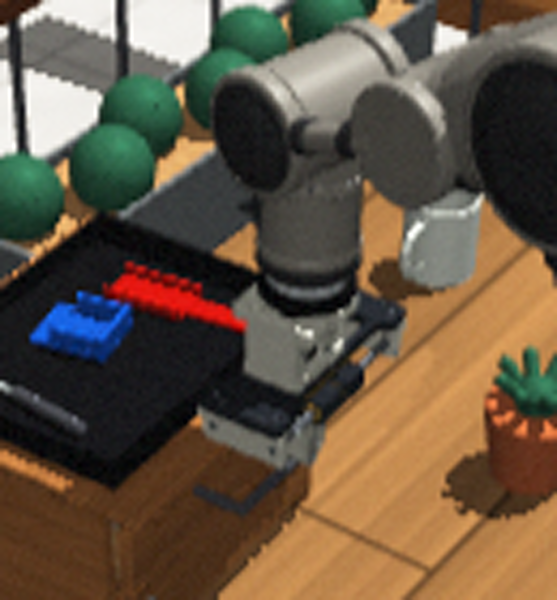

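Request:
move_arm(
  increments=[
    [-0.03,0,0,0],
    [-0.03,0,-0.02,0],
    [-0.03,0,-0.03,0],
    [-0.03,0,-0.03,0],
    [-0.02,0,-0.03,0],
  ],
)

```text
time: 5.82
tool_pos: [0.5584, -0.0382, 0.1682]
tool_rot: [1.185, 1.571, -1.916]
contact_force: [-0.5, 0.3, 0.4]
opening: 0.0008
```

Request:
move_arm(
  increments=[
    [0.01,0,0,0],
    [0.02,0,0,0],
    [0.02,0,0,0],
  ],
)

```text
time: 6.2
tool_pos: [0.5581, -0.0381, 0.1599]
tool_rot: [-0.168, 1.57, 3.014]
contact_force: [0.0, 0.8, 1.1]
opening: 0.0003
```

Request:
move_arm(
  increments=[
    [0.005,0,0,0],
    [0.01,0,0,0],
    [0.01,0,0,0],
  ],
)

```text
time: 6.58
tool_pos: [0.5583, -0.0382, 0.1562]
tool_rot: [0.04, 1.571, -3.061]
contact_force: [-0.4, 0.6, -0.8]
opening: 0.0003
```

Request:
move_arm(
  increments=[
    [0.005,0,0,0],
    [0.01,0,0,0],
    [0.01,0,0,0],
  ],
)

```text
time: 6.95
tool_pos: [0.5583, -0.0382, 0.1522]
tool_rot: [0.037, 1.57, -3.064]
contact_force: [-0.1, 0.4, -0.0]
opening: 0.0007
```

```bash
python3 - <<'E'
from h import *
w=robot.read_camera('side')[:,:,::-1];cv2.imwrite('pics/s6c.png',cv2.resize(w[130:190,220:290],(700,600),interpolation=cv2.INTER_CUBIC))
w=robot.read_camera('wrist')[:,:,::-1];cv2.imwrite('pics/w6c.png',w)
print(proj('side',robot.observe()['tool_pos']))
E
```

```text
(np.float64(266.41733887073264), np.float64(172.71766985856627))
```

View pics/s6c.png

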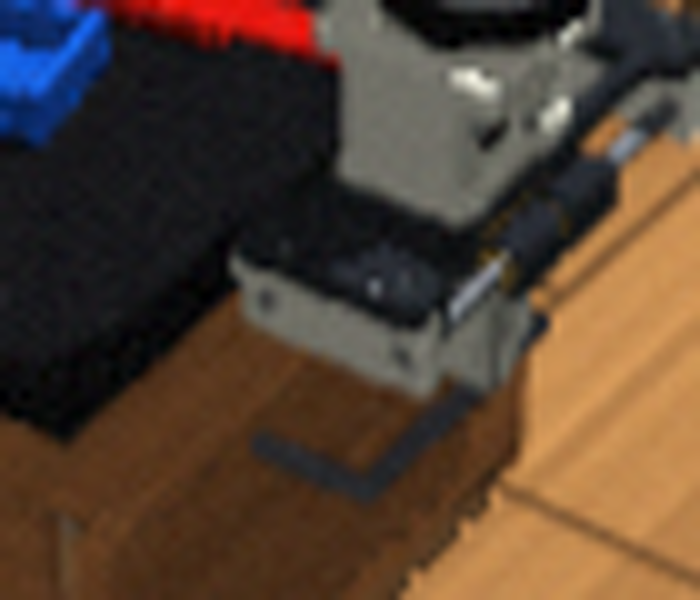

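View pics/w6c.png

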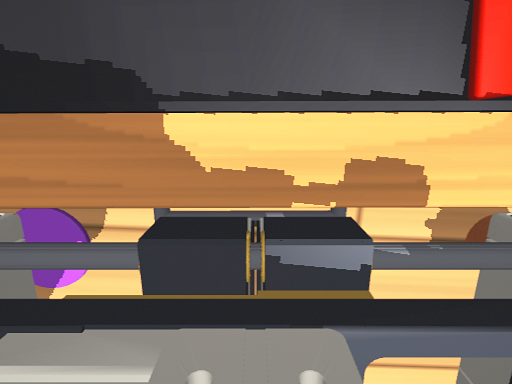

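```bash
python3 - <<'E'
import cv2
w=cv2.imread('pics/wrist0.png');cv2.imwrite('pics/w0c.png',cv2.resize(w[190:310,60:460],(800,240),interpolation=cv2.INTER_CUBIC))
E
```

```text
(no output)
```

View pics/w0c.png

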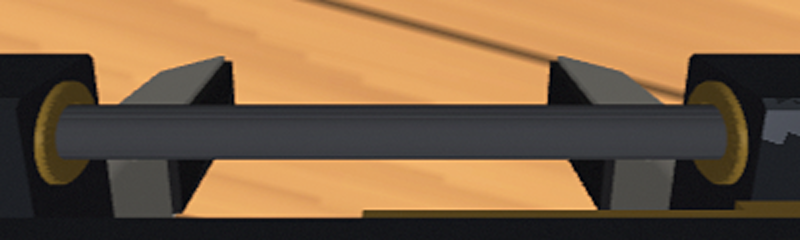

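Request:
move_arm(
  increments=[
    [0.0025,0,0,0],
    [0.005,0,0,0],
    [0.005,0,0,0],
  ],
)

```text
time: 7.42
tool_pos: [0.5583, -0.0382, 0.1503]
tool_rot: [0.274, 1.571, -2.827]
contact_force: [-1.2, 0.0, 0.2]
opening: 0.0004
```

Request:
move_arm(
  increments=[
    [0.0025,0,0,0],
    [0.005,0,0,0],
    [0.005,0,0,0],
  ],
)

```text
time: 7.8
tool_pos: [0.5583, -0.0382, 0.1483]
tool_rot: [0.211, 1.571, -2.891]
contact_force: [-0.4, -0.4, -0.6]
opening: 0.0005
```

```bash
python3 - <<'E'
from h import *
print(robot.tcp_to_grasp, [a for a in dir(robot) if a[0]!='_'])
E
```

```text
0.0188 ['IKError', 'camera_params', 'hand_in', 'observe', 'read_camera', 'tcp_to_grasp']
```

Request:
move_arm(
  increments=[
    [0.0025,0,0,0],
    [0.005,0,0,0],
    [0.005,0,0,0],
  ],
)

```text
time: 8.18
tool_pos: [0.5583, -0.0382, 0.1463]
tool_rot: [0.168, 1.571, -2.933]
contact_force: [-0.7, 0.2, -0.2]
opening: 0.0005
```

Request:
move_arm(
  increments=[
    [0.0025,0,0,0],
    [0.005,0,0,0],
    [0.005,0,0,0],
  ],
)

```text
time: 8.55
tool_pos: [0.5583, -0.0382, 0.1443]
tool_rot: [0.092, 1.571, -3.009]
contact_force: [-0.0, -0.0, 0.3]
opening: 0.0002
```

```bash
python3 - <<'E'
from h import *
w=robot.read_camera('side')[:,:,::-1];cv2.imwrite('pics/s7c.png',cv2.resize(w[130:190,220:290],(700,600),interpolation=cv2.INTER_CUBIC))
w=robot.read_camera('wrist')[:,:,::-1];cv2.imwrite('pics/w7c.png',cv2.resize(w[190:270,140:360],(800,291),interpolation=cv2.INTER_CUBIC))
print(robot.observe()['tool_pos'])
E
```

```text
[ 0.55837671 -0.03819698  0.14440641]
```

View pics/s7c.png

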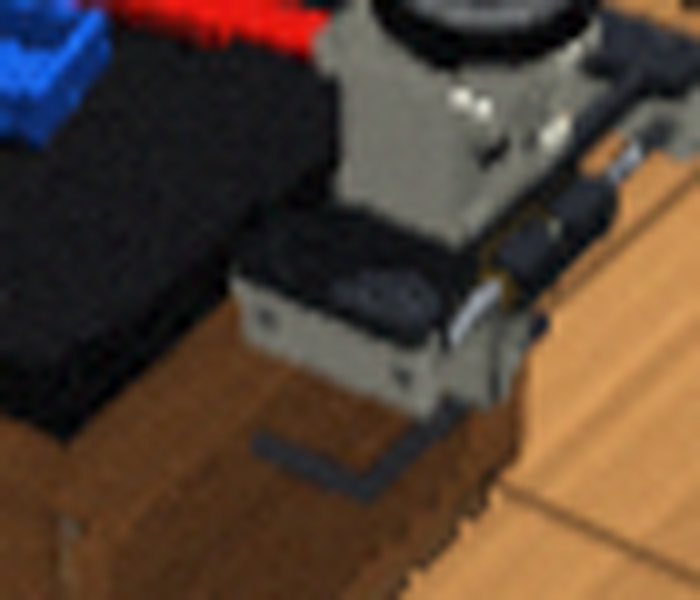

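View pics/w7c.png

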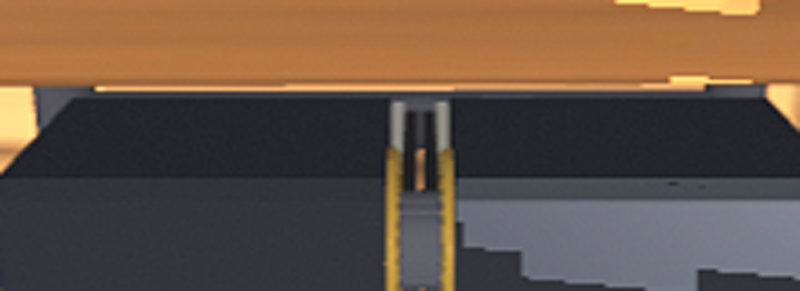

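```bash
python3 - <<'E'
from h import *
for y in (86,88,92,96):
  print(y,ray('wrist',140+250/3.636,190+y/3.636,.168))
R=toolR();s=robot.observe()
print(R@[-.0235,0,-.01]+s['tool_pos'])
for y in (83,):print(ray('wrist',255,190+y/3.636,.205),ray('wrist',255,190+y/3.636,.215))
E
```

```text
86 [ 0.57149143 -0.0107969   0.168     ]
88 [ 0.57115466 -0.01079741  0.168     ]
92 [ 0.57048011 -0.01079844  0.168     ]
96 [ 0.56980422 -0.01079948  0.168     ]
[ 0.5683681  -0.03779088  0.16790656]
[ 0.58539486 -0.03712726  0.205     ] [ 0.58871672 -0.03699113  0.215     ]
```

```bash
python3 - <<'E'
from h import *
s=robot.observe()['tool_pos']
for y in (.095,.065,.04):
  for z in (.18,.2,.22,.24):
    a=proj('side',s*[1,1,0]+[-.0375,y,z]);b=proj('side',s*[1,1,0]+[.0375,y,z]);print(y,z,np.round([(a[0]-220)*10,(a[1]-130)*10,(b[0]-220)*10,(b[1]-130)*10]))
E
```

```text
0.095 0.18 [393. 556. 214. 468.]
0.095 0.2 [394. 510. 214. 423.]
0.095 0.22 [395. 464. 213. 377.]
0.095 0.24 [396. 418. 212. 331.]
0.065 0.18 [446. 508. 268. 422.]
0.065 0.2 [447. 463. 267. 377.]
0.065 0.22 [448. 417. 267. 331.]
0.065 0.24 [449. 370. 266. 285.]
0.04 0.18 [488. 469. 311. 385.]
0.04 0.2 [490. 424. 311. 340.]
0.04 0.22 [491. 378. 311. 294.]
0.04 0.24 [493. 332. 311. 248.]
```

Request:
move_arm(
  increments=[
    [-0.02,0,0,0],
    [-0.02,0,-0.01,0],
    [-0.02,0,-0.02,0],
    [-0.01,0,-0.02,0],
    [-0.01,0,-0.02,0],
  ],
)

```text
time: 9.28
tool_pos: [0.566, -0.0378, 0.1477]
tool_rot: [-0.156, 1.569, 3.026]
contact_force: [0.0, -0.4, 0.3]
opening: 0.0007
```

Request:
move_arm(
  increments=[
    [0.005,0,0,0],
    [0.01,0,0,0],
    [0.01,0,0,0],
  ],
)

```text
time: 9.65
tool_pos: [0.5662, -0.0378, 0.1442]
tool_rot: [-0.042, 1.57, 3.14]
contact_force: [0.4, 0.1, -0.8]
opening: 0.0002
```

Request:
move_arm(
  increments=[
    [0.0025,0,0,0],
    [0.005,0,0,0],
    [0.005,0,0,0],
  ],
)

```text
time: 10.02
tool_pos: [0.5667, -0.0379, 0.1436]
tool_rot: [2.813, 1.569, -0.288]
contact_force: [-2.3, 0.2, 6.3]
opening: 0.0006
```

Request:
move_arm(
  increments=[
    [0.0025,0,0,0],
    [0.005,0,0,0],
    [0.005,0,0,0],
  ],
)

```text
time: 10.4
tool_pos: [0.5679, -0.0379, 0.1433]
tool_rot: [2.961, 1.565, -0.14]
contact_force: [-1.3, 0.5, 15.9]
opening: 0.0007
```

Request:
move_arm(
  increments=[
    [0,0,0.01,0],
    [0,0,0.02,0],
    [0,0,0.03,0],
    [0,0,0.04,0],
    [0,0,0.05,0],
  ],
)

```text
time: 11.02
tool_pos: [0.5494, -0.0387, 0.1434]
tool_rot: [3.006, 1.562, -0.095]
contact_force: [2.9, 2.1, 13.1]
opening: 0.0006
```

Request:
move_arm(
  increments=[
    [0,0,0.015,0],
    [0,0,0.03,0],
    [0,0,0.045,0],
    [0,0,0.06,0],
    [0,0,0.075,0],
  ],
)

```text
time: 11.65
tool_pos: [0.5195, -0.04, 0.1434]
tool_rot: [2.987, 1.562, -0.114]
contact_force: [3.1, 1.8, 13.8]
opening: 0.0006
```

```bash
python3 - <<'E'
from h import *
w=robot.read_camera('wrist')[:,:,::-1];cv2.imwrite('pics/w8.png',w)
w=robot.read_camera('side')[:,:,::-1];cv2.imwrite('pics/s8.png',cv2.resize(w[110:210,190:300],(660,600),interpolation=cv2.INTER_CUBIC))
E
```

```text
(no output)
```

View pics/w8.png

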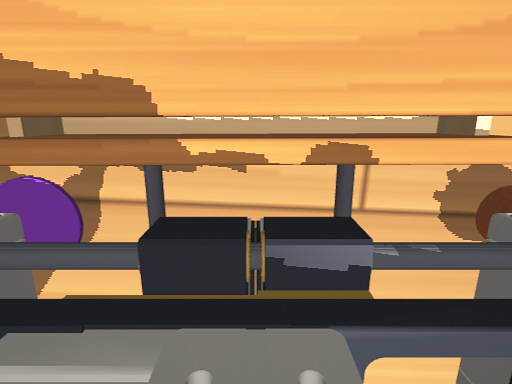

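View pics/s8.png

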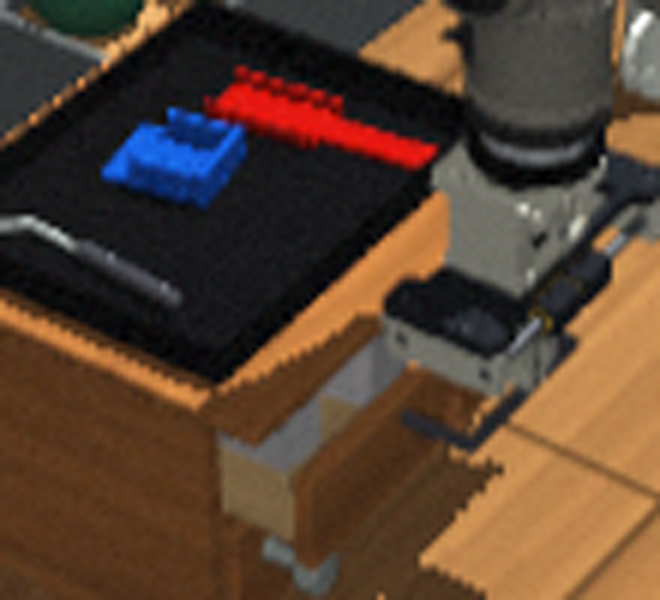

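Request:
move_arm(
  increments=[
    [0,0,0.02,0],
    [0,0,0.04,0],
    [0,0,0.06,0],
    [0,0,0.08,0],
    [0,0,0.1,0],
  ],
)

```text
time: 12.38
tool_pos: [0.4797, -0.0417, 0.1434]
tool_rot: [2.97, 1.561, -0.131]
contact_force: [4.0, 1.8, 14.7]
opening: 0.0002
```

Request:
move_arm(
  increments=[
    [0,0,0.02,0],
    [0,0,0.04,0],
    [0,0,0.06,0],
    [0,0,0.08,0],
  ],
)

```text
time: 12.88
tool_pos: [0.4478, -0.0431, 0.1433]
tool_rot: [2.956, 1.561, -0.145]
contact_force: [2.6, 3.4, 15.7]
opening: 0.0004
```

Request:
move_arm(
  increments=[
    [0,0,0.01,0],
    [0,0,0.02,0],
    [0,0,0.03,0],
  ],
)

```text
time: 13.25
tool_pos: [0.4359, -0.0436, 0.1433]
tool_rot: [2.944, 1.561, -0.158]
contact_force: [3.7, 2.1, 16.7]
opening: 0.0006
```

Request:
move_arm(
  increments=[
    [0,0,0.01,0],
    [0,0,0.02,0],
    [0,0,0.02,0],
  ],
)

```text
time: 13.62
tool_pos: [0.4288, -0.0442, 0.1434]
tool_rot: [2.928, 1.559, -0.173]
contact_force: [5.8, 2.4, 14.1]
opening: 0.0007
```

Request:
move_arm(
  increments=[
    [0,0,0.01,0],
    [0,0,0.02,0],
    [0,0,0.02,0],
  ],
)

```text
time: 14.0
tool_pos: [0.4212, -0.0449, 0.1433]
tool_rot: [2.885, 1.559, -0.216]
contact_force: [5.9, -0.1, 12.9]
opening: 0.0003
```

Request:
move_arm(
  increments=[
    [-0.05,0,0,0],
    [-0.15,0,0,0],
    [-0.3,0,0,0],
    [-0.45,0,0,0],
    [-0.45,0,0,0],
  ],
  gripper=0.3,
)

```text
time: 14.62
tool_pos: [0.4184, -0.0445, 0.3248]
tool_rot: [2.807, 1.561, -0.294]
contact_force: [0.1, 0.5, -0.4]
opening: 0.0458
```

```bash
python3 - <<'E'
from h import *
s=robot.observe();print(s['tool_pos'],s['opening'])
for n in ('wrist','side','top'):
    im=robot.read_camera(n)[:,:,::-1]
    cv2.imwrite(f"pics/{n}9.png",im)
    if n=='side':cv2.imwrite(f"pics/{n}9c.png",cv2.resize(im[130:250,170:310],(700,600),interpolation=cv2.INTER_CUBIC))
E
```

```text
[ 0.41843736 -0.04446315  0.32478943] 0.045751849986617445
```

View pics/wrist9.png

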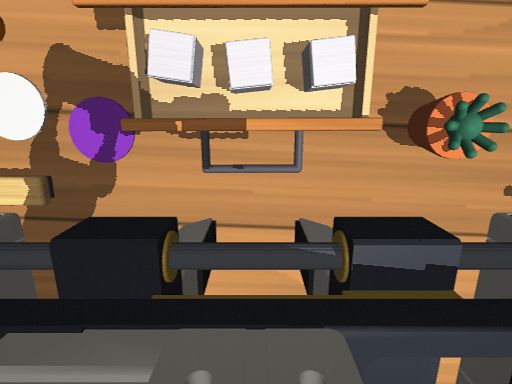

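View pics/side9c.png

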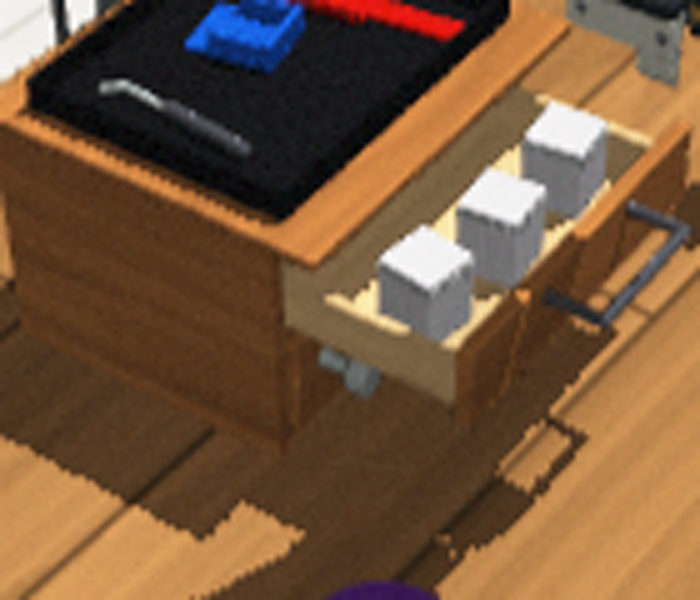

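View pics/top9.png

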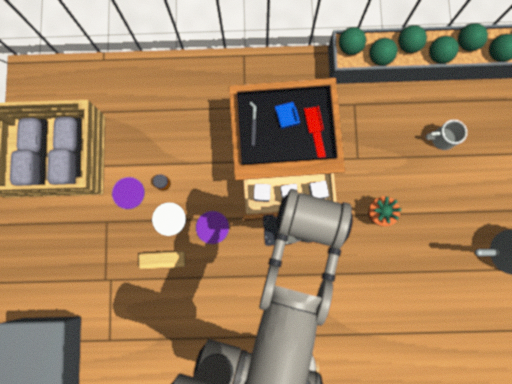

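```bash
python3 - <<'E'
from h import *
w=cv2.imread('pics/wrist9.png');cv2.imwrite('pics/w9c.png',cv2.resize(w[0:190,110:400],(800,524),interpolation=cv2.INTER_CUBIC))
for p in [(206,168,.165),(299,168,.165),(80,4,.215),(430,4,.215)]: print(p,ray('wrist',*p).round(4))
E
```

```text
(206, 168, 0.165) [0.4245 0.0146 0.165 ]
(299, 168, 0.165) [ 0.429  -0.0951  0.165 ]
(80, 4, 0.215) [0.5746 0.1169 0.215 ]
(430, 4, 0.215) [ 0.5873 -0.1907  0.215 ]
```

View pics/w9c.png

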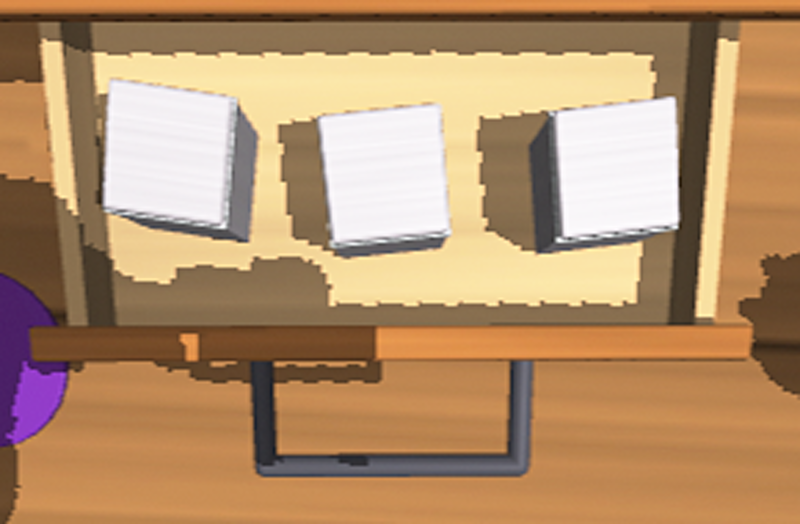

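```bash
cat >> h.py <<'E'
def quad(pts,z,n='wrist'):
    P=np.array([ray(n,u,v,z)[:2] for u,v in pts]); c=P.mean(0)
    a=[]; 
    for i in range(4):
        d=P[(i+1)%4]-P[i]; a.append((np.degrees(np.arctan2(d[1],d[0]))+45)%90-45)
    L=[np.linalg.norm(P[(i+1)%4]-P[i]) for i in range(4)]
    return c.round(4),np.round(a,1),np.round(L,4)
E
python3 - <<'E'
from h import *
s=2.7586
for q in [[(110,80),(237,98),(222,228),(103,210)],[(318,117),(440,104),(450,233),(332,246)],[(550,112),(675,98),(679,226),(565,241)]]:
    print(*quad([(110+x/s,y/s) for x,y in q],.184))
print(ray('wrist',110+30/s,328/s,.18),ray('wrist',110+750/s,325/s,.18),'front panel inner')
R=toolR();print(np.degrees(np.arctan2(R[1,1],R[0,1])))
E
```

```text
[0.5411 0.0469] [-5.  -7.8 -5.8 -6.2] [0.0458 0.045  0.0446 0.0443]
[ 0.5372 -0.0331] [7.9 8.  8.3 7.7] [0.0445 0.0443 0.0447 0.0446]
[ 0.5427 -0.1188] [ 8.2  9.2  9.5 12.3] [0.0453 0.0439 0.0429 0.0449]
[0.47703568 0.1040368  0.18      ] [ 0.48984148 -0.17785544  0.18      ] front panel inner
-87.67907683511966
```

Request:
move_arm(
  increments=[
    [0.05,0,-0.12,-0.095],
    [0.15,-0.017,-0.24,-0.095],
    [0.25,-0.017,-0.298,-0.095],
    [0.3,-0.017,-0.298,-0.095],
    [0.3,-0.017,-0.298,-0.095],
  ],
  gripper=0.33,
  squeeze=20,
)

```text
time: 15.4
tool_pos: [0.5334, -0.0319, 0.197]
tool_rot: [-0.329, 1.563, 2.953]
contact_force: [-0.2, -0.3, 0.1]
opening: 0.0612
```

```bash
python3 - <<'E'
from h import *
s=robot.observe();R=toolR();print(s['tool_pos'],s['opening'],np.degrees(np.arctan2(R[1,1],R[0,1])),inc((.537,-.033,.132)))
im=robot.read_camera('wrist')[:,:,::-1]
cv2.imwrite(f"pics/w10.png",im)
E
```

```text
[ 0.53337044 -0.031867    0.19698529] 0.0612344406335434 -81.97628879958742 [ 0.1624  0.0045 -0.0098]
```

View pics/w10.png

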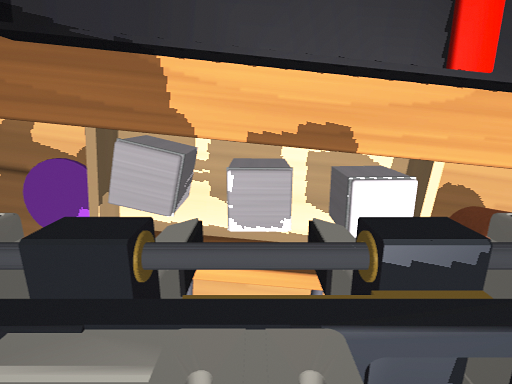

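Request:
move_arm(
  increments=[
    [0.06,0.008,-0.01,0],
    [0.12,0.008,-0.01,0],
    [0.162,0.008,-0.01,0],
    [0.162,0.008,-0.01,0],
  ],
)

```text
time: 15.95
tool_pos: [0.5392, -0.035, 0.1356]
tool_rot: [-0.243, 1.57, 3.038]
contact_force: [0.5, -0.7, 0.3]
opening: 0.0613
```

Request:
move_arm(
  increments=[
    [0,0,0,0],
    [0,0,0,0],
    [0,0,0,0],
    [0,0,0,0],
  ],
  gripper=1,
)

```text
time: 16.45
tool_pos: [0.5403, -0.035, 0.1368]
tool_rot: [2.777, 1.569, -0.225]
contact_force: [-0.6, 0.8, 6.7]
opening: 0.0458
```

Request:
move_arm(
  increments=[
    [-0.02,0,0,0],
    [-0.04,0,0,0],
    [-0.05,0,0,0],
    [-0.05,0,0,0],
  ],
)

```text
time: 16.95
tool_pos: [0.5399, -0.0349, 0.1559]
tool_rot: [2.613, 1.57, -0.389]
contact_force: [0.4, -0.3, -0.0]
opening: 0.0463
```

Request:
move_arm(
  increments=[
    [0,0,0,0],
    [0,0,0,0],
  ],
)

```text
time: 17.2
tool_pos: [0.5395, -0.0349, 0.1553]
tool_rot: [-0.218, 1.57, 3.063]
contact_force: [0.5, 0.2, -1.5]
opening: 0.0458
```

Request:
move_arm(
  increments=[
    [0,0,0,0],
  ],
)

```text
time: 17.32
tool_pos: [0.5396, -0.0349, 0.1554]
tool_rot: [-0.171, 1.57, 3.11]
contact_force: [0.0, 0.3, -0.5]
opening: 0.0458
```

```bash
python3 - <<'E'
from h import *
im=robot.read_camera('wrist')[:,:,::-1]; s=robot.observe();print(s['contact_force'],s['tool_pos'],s['torque'])
cv2.imwrite(f"pics/w11.png",im)
im=robot.read_camera('side')[:,:,::-1]; s=robot.observe();print(s['contact_force'],s['torque'])
cv2.imwrite(f"pics/s11.png",cv2.resize(im[110:220,180:300],(654,600),interpolation=cv2.INTER_CUBIC))
E
```

```text
[ 0.09767919  0.58198306 -0.80667321] [ 0.53965968 -0.03491748  0.15544473] [0.02087832 0.03250282 0.00332481]
[-0.74982672 -0.64242599 -0.86169707] [-0.01551121 -0.009254    0.01683386]
```

View pics/w11.png

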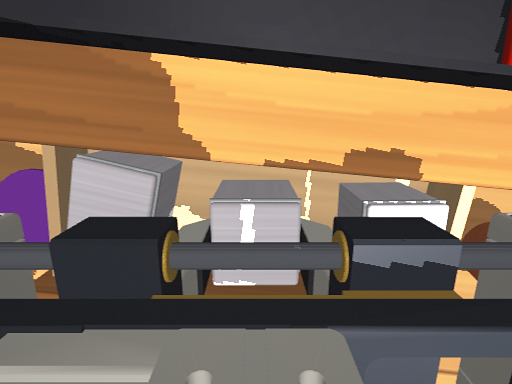

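View pics/s11.png

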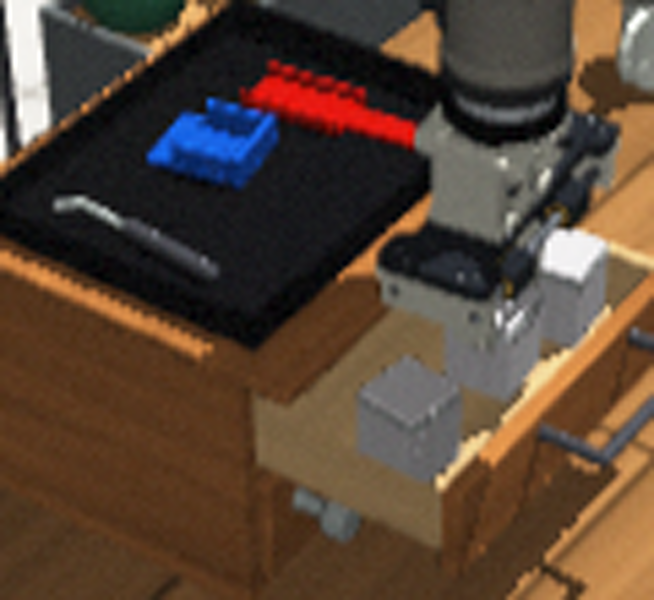

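Request:
move_arm(
  increments=[
    [0.02,0,0,0],
    [0.035,0,0,0],
    [0.045,0,0,0],
    [0.045,0,0,0],
  ],
)

```text
time: 17.92
tool_pos: [0.5397, -0.0349, 0.1374]
tool_rot: [-0.124, 1.57, -3.126]
contact_force: [0.3, 0.2, -1.0]
opening: 0.0458
```

Request:
move_arm(
  increments=[
    [0,0,0,0],
    [0,0,0,0],
    [0,0,0,0],
  ],
  gripper=0.33,
)

```text
time: 18.3
tool_pos: [0.5398, -0.035, 0.1377]
tool_rot: [2.315, 1.57, -0.687]
contact_force: [0.5, 0.5, -0.4]
opening: 0.0612
```

```bash
python3 - <<'E'
from h import *
s=robot.observe();R=toolR();print(s['tool_pos'],s['opening'],np.degrees(np.arctan2(R[1,1],R[0,1])),s['contact_force']);print(R.round(3))
E
```

```text
[ 0.53978552 -0.03497065  0.1377189 ] 0.06118814406330139 -81.97829184567317 [ 0.5359752   0.50239328 -0.36296464]
[[ 0.    0.14 -0.99]
 [-0.   -0.99 -0.14]
 [-1.    0.   -0.  ]]
```

Request:
move_arm(
  increments=[
    [-0.12,0,0,0],
    [-0.15,-0.1,-0.015,0.12],
    [-0.15,-0.2025,-0.03,0.234],
    [-0.1,-0.2025,-0.03,0.234],
    [-0.1,-0.2025,-0.03,0.234],
  ],
)

```text
time: 18.92
tool_pos: [0.5393, 0.0474, 0.1765]
tool_rot: [0.122, 1.568, -3.123]
contact_force: [0.4, -0.5, 0.1]
opening: 0.0617
```

```bash
python3 - <<'E'
from h import *
im=robot.read_camera('wrist')[:,:,::-1]
s=robot.observe();R=toolR();print(s['tool_pos'],s['opening'],np.degrees(np.arctan2(R[1,1],R[0,1])),s['contact_force'],inc((.541,.047,.14)))
cv2.imwrite(f"pics/w12.png",im)
E
```

```text
[0.5399669  0.04699007 0.17739523] 0.061551815347055845 -96.00175962507384 [-0.30459225  0.05631747 -0.47985144] [ 0.0935 -0.0003 -0.0027]
```

View pics/w12.png

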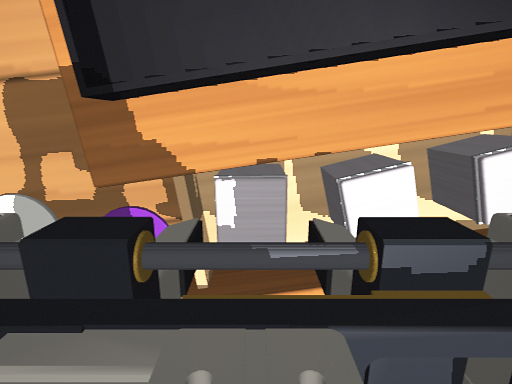

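Request:
move_arm(
  increments=[
    [0.05,-0.004,-0.002,0],
    [0.092,-0.004,-0.002,0],
    [0.092,-0.004,-0.002,0],
  ],
)

```text
time: 19.35
tool_pos: [0.5409, 0.0479, 0.1405]
tool_rot: [0.14, 1.569, -3.108]
contact_force: [0.3, -0.3, -1.2]
opening: 0.0614
```

Request:
move_arm(
  increments=[
    [0,0,0,0],
    [0,0,0,0],
    [0,0,0,0],
    [0,0,0,0],
  ],
  gripper=1,
)

```text
time: 19.85
tool_pos: [0.5419, 0.0484, 0.1418]
tool_rot: [3.088, 1.569, -0.159]
contact_force: [0.6, 0.2, 5.3]
opening: 0.0458
```

Request:
move_arm(
  increments=[
    [-0.02,0,0,0],
    [-0.04,0,0,0],
    [-0.05,0,0,0],
    [-0.05,0,0,0],
    [-0.05,0,0,0],
  ],
  squeeze=25,
)

```text
time: 20.48
tool_pos: [0.5411, 0.0485, 0.1606]
tool_rot: [0.264, 1.57, -2.983]
contact_force: [-0.8, -0.4, -1.4]
opening: 0.0456
```

Request:
move_arm(
  increments=[
    [0,0,0,0],
  ],
)

```text
time: 20.6
tool_pos: [0.5411, 0.0485, 0.1605]
tool_rot: [0.204, 1.57, -3.042]
contact_force: [0.4, 0.9, -0.5]
opening: 0.0457
```

Request:
move_arm(
  increments=[
    [0,0,0,0],
  ],
)

```text
time: 20.72
tool_pos: [0.5412, 0.0485, 0.1606]
tool_rot: [0.286, 1.57, -2.961]
contact_force: [-0.2, 0.3, -0.3]
opening: 0.0458
```

Request:
move_arm(
  increments=[
    [0.02,0,0,0],
    [0.035,0,0,0],
    [0.045,0,0,0],
    [0.045,0,0,0],
  ],
)

```text
time: 21.22
tool_pos: [0.5411, 0.0485, 0.1425]
tool_rot: [0.239, 1.57, -3.008]
contact_force: [-0.4, 0.4, 0.0]
opening: 0.0457
```

Request:
move_arm(
  increments=[
    [0,0,0,0],
    [0,0,0,0],
    [0,0,0,0],
  ],
  gripper=0.33,
)

```text
time: 21.6
tool_pos: [0.5414, 0.0485, 0.143]
tool_rot: [2.997, 1.57, -0.25]
contact_force: [0.5, -0.1, -1.5]
opening: 0.0609
```

```bash
python3 - <<'E'
from h import *
s=robot.observe();R=toolR();print(s['tool_pos'],s['opening'],np.degrees(np.arctan2(R[1,1],R[0,1])),s['contact_force'],inc((.543,-.119,.2)));print(R.round(3))
E
```

```text
[0.54138141 0.04848027 0.14299429] 0.06090907375564333 -96.01962916646717 [ 0.47949636 -0.13178342 -1.45650918] [-0.1425  0.416  -0.048 ]
[[ 0.    -0.105 -0.994]
 [-0.    -0.994  0.105]
 [-1.     0.    -0.   ]]
```

Request:
move_arm(
  increments=[
    [-0.12,0,0,0],
    [-0.15,0.1,-0.012,-0.08],
    [-0.15,0.23,-0.03,-0.17],
    [-0.15,0.36,-0.045,-0.25],
    [-0.12,0.416,-0.048,-0.25],
  ],
)

```text
time: 22.22
tool_pos: [0.5434, -0.122, 0.1916]
tool_rot: [2.439, 1.568, -0.547]
contact_force: [-0.8, 0.8, 0.3]
opening: 0.061
```

```bash
python3 - <<'E'
from h import *
im=robot.read_camera('wrist')[:,:,::-1]
s=robot.observe();R=toolR();print(s['tool_pos'],s['opening'],np.degrees(np.arctan2(R[1,1],R[0,1])),s['contact_force'],inc((.543,-.119,.14)))
cv2.imwrite(f"pics/w13.png",im)
E
```

```text
[ 0.54214181 -0.12330052  0.1892382 ] 0.06137782576297044 -81.19709823563066 [-1.61978223 -1.22210423 -1.57490284] [ 0.1231 -0.0104 -0.004 ]
```

View pics/w13.png

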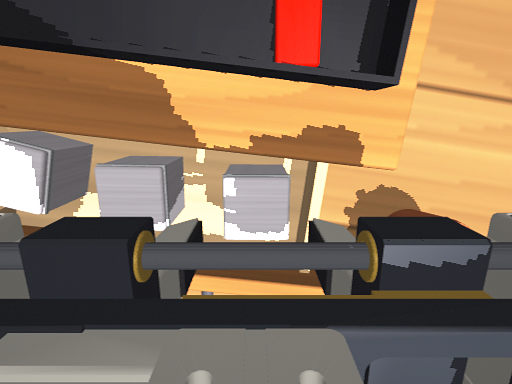

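Request:
move_arm(
  increments=[
    [0.06,0,-0.002,0],
    [0.12,0,-0.002,0],
    [0.12,0,-0.002,0],
  ],
)

```text
time: 22.65
tool_pos: [0.5425, -0.1182, 0.1414]
tool_rot: [-0.509, 1.567, 2.79]
contact_force: [-0.3, -0.4, -0.4]
opening: 0.0614
```

Request:
move_arm(
  increments=[
    [0,0,0,0],
    [0,0,0,0],
    [0,0,0,0],
    [0,0,0,0],
  ],
  gripper=1,
)

```text
time: 23.15
tool_pos: [0.545, -0.12, 0.1446]
tool_rot: [2.412, 1.566, -0.573]
contact_force: [1.0, -4.5, 5.8]
opening: 0.0453
```

Request:
move_arm(
  increments=[
    [-0.02,0,0,0],
    [-0.04,0,0,0],
    [-0.05,0,0,0],
    [-0.05,0,0,0],
    [-0.05,0,0,0],
  ],
  squeeze=30,
)

```text
time: 23.78
tool_pos: [0.5435, -0.1187, 0.1625]
tool_rot: [-0.511, 1.57, 2.787]
contact_force: [-0.5, -0.4, -4.4]
opening: 0.0455
```

Request:
move_arm(
  increments=[
    [0,0,0,0],
  ],
)

```text
time: 23.9
tool_pos: [0.5435, -0.1188, 0.1625]
tool_rot: [-0.436, 1.57, 2.862]
contact_force: [-0.4, -0.7, -4.2]
opening: 0.0459
```

Request:
move_arm(
  increments=[
    [-0.08,0,0,0],
    [-0.18,0,0,0],
    [-0.28,-0.05,0,0],
    [-0.34,-0.13,0,0],
    [-0.34,-0.24,-0.008,0],
  ],
  squeeze=40,
)

```text
time: 24.52
tool_pos: [0.5326, -0.0234, 0.301]
tool_rot: [2.761, 1.566, -0.226]
contact_force: [0.2, 0.0, -5.4]
opening: 0.0459
```

Request:
move_arm(
  increments=[
    [0,-0.11,-0.004,0],
    [0,-0.22,-0.008,0],
    [0,-0.33,-0.012,0],
    [0,-0.44,-0.016,0],
    [0,-0.55,-0.02,0],
  ],
)

```text
time: 25.15
tool_pos: [0.505, 0.1964, 0.2986]
tool_rot: [0.345, 1.571, -2.64]
contact_force: [1.2, 0.5, -4.2]
opening: 0.0455
```

Request:
move_arm(
  increments=[
    [0,-0.11,-0.004,0],
    [0,-0.22,-0.008,0],
    [0,-0.33,-0.012,0],
    [0,-0.4,-0.014,0],
    [0,-0.42,-0.015,0],
  ],
)

```text
time: 25.78
tool_pos: [0.4844, 0.3634, 0.298]
tool_rot: [0.179, 1.57, -2.803]
contact_force: [0.2, -0.6, -4.4]
opening: 0.0456
```

```bash
python3 - <<'E'
from h import *
s=robot.observe();R=toolR();print(s['time'],s['tool_pos'],s['opening'],np.degrees(np.arctan2(R[1,1],R[0,1])),s['contact_force'],inc((.4857,.366,.15)))
for n in ('wrist','side','top'): cv2.imwrite(f"pics/{n}14.png",robot.read_camera(n)[:,:,::-1])
E
```

```text
25.775 [0.48440027 0.36342952 0.29803432] 0.04561436868907528 -80.88983513689476 [ 0.17649652 -0.62941845 -4.38738345] [ 0.3701 -0.0059 -0.0046]
```

View pics/wrist14.png

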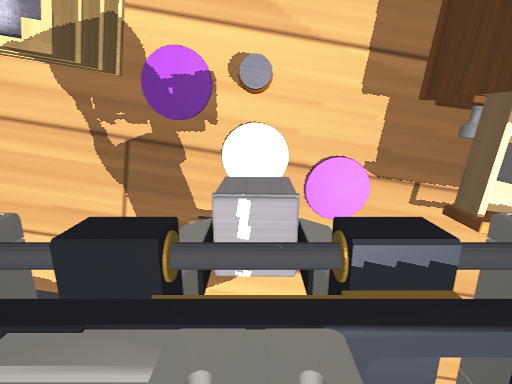

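View pics/side14.png

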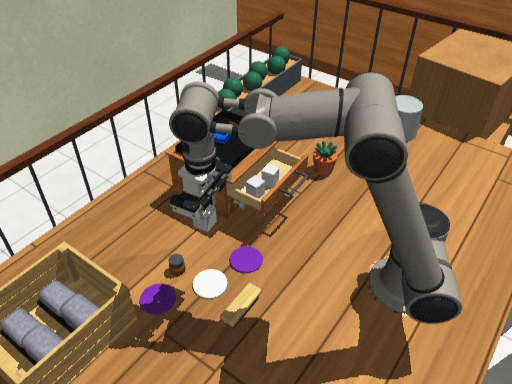

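```bash
python3 - <<'E'
from h import *
print(ray('wrist',255.5,155.5,.008), ray('wrist',255.5,122.5,.008))
print(ray('wrist',222,156,.008),ray('wrist',289,156,.008))
E
```

```text
[0.49417867 0.36157171 0.008     ] [0.54608816 0.36984371 0.008     ]
[0.48475331 0.41568321 0.008     ] [0.50198746 0.30719079 0.008     ]
```

Request:
move_arm(
  increments=[
    [0.1,0,-0.004,0],
    [0.22,0.002,-0.01,0],
    [0.34,0.002,-0.01,0],
    [0.46,0.002,-0.01,0],
    [0.55,0.002,-0.01,0],
  ],
)

```text
time: 26.55
tool_pos: [0.4892, 0.3598, 0.077]
tool_rot: [0.639, 1.569, -2.347]
contact_force: [-0.0, -0.2, -3.7]
opening: 0.0456
```

```bash
python3 - <<'E'
from h import *
s=robot.observe();print(s['tool_pos'],s['contact_force'],inc((.489,.363,.035)))
for n in ('wrist','side'):
    im=robot.read_camera(n)[:,:,::-1]
    if n=='side':im=cv2.resize(im[200:330,140:290],(692,600),interpolation=cv2.INTER_CUBIC)
    cv2.imwrite(f"pics/{n}15.png",im)
t=robot.read_camera('top')[:,:,::-1];cv2.imwrite('pics/t15.png',cv2.resize(t[150:270,100:240],(700,600),interpolation=cv2.INTER_CUBIC))
E
```

```text
[0.48915512 0.35976741 0.07697967] [-0.03751423 -0.21632484 -3.7462345 ] [ 0.1049 -0.0082 -0.001 ]
```

View pics/wrist15.png

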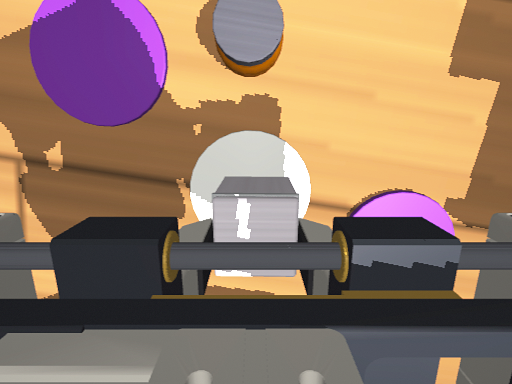

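View pics/side15.png

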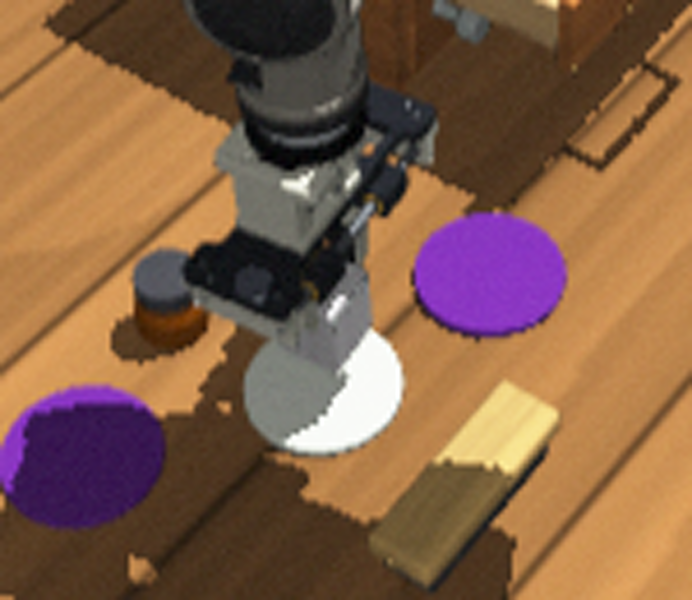

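```bash
python3 - <<'E'
from h import *
p=ray('wrist',250.5,131,.008);R=toolR();print(p, p+.055*R[:,2]*[1,1,0]); print(ray('wrist',191,188,.008),ray('wrist',310,188,.008))
E
```

```text
[0.54456744 0.37231807 0.008     ] [0.49022993 0.36380973 0.008     ]
[0.48665141 0.41755984 0.008     ] [0.50325433 0.31181385 0.008     ]
```

Request:
move_arm(
  increments=[
    [0.04,-0.01,-0.001,0],
    [0.08,-0.01,-0.001,0],
    [0.1,-0.01,-0.001,0],
    [0.105,-0.01,-0.001,0],
  ],
)

```text
time: 27.2
tool_pos: [0.4887, 0.3655, 0.0362]
tool_rot: [0.463, 1.57, -2.522]
contact_force: [-0.3, -0.3, -4.7]
opening: 0.0455
```

Request:
move_arm(
  increments=[
    [0.004,0,0,0],
    [0.008,0,0,0],
    [0.008,0,0,0],
  ],
)

```text
time: 27.58
tool_pos: [0.4891, 0.3657, 0.0337]
tool_rot: [3.067, 1.571, 0.082]
contact_force: [0.4, 1.0, -4.8]
opening: 0.0458
```

Request:
move_arm(
  increments=[
    [0.003,0,0,0],
    [0.006,0,0,0],
    [0.006,0,0,0],
  ],
)

```text
time: 27.95
tool_pos: [0.4889, 0.3656, 0.031]
tool_rot: [0.597, 1.57, -2.388]
contact_force: [0.8, 0.4, -4.3]
opening: 0.046
```

Request:
move_arm(
  increments=[
    [0.002,0,0,0],
    [0.004,0,0,0],
    [0.004,0,0,0],
  ],
)

```text
time: 28.32
tool_pos: [0.4889, 0.3656, 0.0295]
tool_rot: [0.712, 1.571, -2.273]
contact_force: [-0.0, -1.1, -4.5]
opening: 0.0451
```

Request:
move_arm(
  increments=[
    [0.002,0,0,0],
    [0.004,0,0,0],
    [0.004,0,0,0],
  ],
)

```text
time: 28.7
tool_pos: [0.4891, 0.3657, 0.0286]
tool_rot: [-3.094, 1.57, 0.205]
contact_force: [-2.2, -1.7, 2.6]
opening: 0.0454
```

Request:
move_arm(
  increments=[
    [0.002,0,0,0],
    [0.003,0,0,0],
    [0.003,0,0,0],
  ],
)

```text
time: 29.08
tool_pos: [0.4892, 0.3657, 0.0285]
tool_rot: [-3.003, 1.57, 0.296]
contact_force: [-3.1, -4.3, 11.7]
opening: 0.0458
```

Contact with the coaster. I'll back off the pressure slightly, then release.

Request:
move_arm(
  increments=[
    [-0.005,0,0,0],
    [-0.005,0,0,0],
    [-0.005,0,0,0],
  ],
)

```text
time: 29.45
tool_pos: [0.4891, 0.3658, 0.0286]
tool_rot: [2.868, 1.571, -0.117]
contact_force: [-0.8, -0.1, -1.5]
opening: 0.0457
```

Request:
move_arm(
  increments=[
    [0,0,0,0],
    [0,0,0,0],
    [0,0,0,0],
    [0,0,0,0],
  ],
  gripper=0.3,
)

```text
time: 29.95
tool_pos: [0.4891, 0.3657, 0.0288]
tool_rot: [-3.136, 1.571, 0.162]
contact_force: [0.2, 0.3, -1.4]
opening: 0.0644
```

Request:
move_arm(
  increments=[
    [-0.05,0,0,0],
    [-0.12,0,0,0],
    [-0.25,0,0,0],
    [-0.4,0,0,0],
    [-0.5,0,0.2,0],
  ],
)

```text
time: 30.58
tool_pos: [0.4369, 0.3578, 0.2202]
tool_rot: [-2.785, 1.563, 0.511]
contact_force: [-0.4, 0.7, -0.2]
opening: 0.0645
```

Request:
move_arm(
  increments=[
    [0,0,0.1,0],
    [0,0,0.15,0],
    [0,0,0.15,0],
  ],
)

```text
time: 30.95
tool_pos: [0.3736, 0.3477, 0.2174]
tool_rot: [-2.766, 1.57, 0.533]
contact_force: [-0.4, -0.5, -0.2]
opening: 0.0642
```

```bash
python3 - <<'E'
from h import *
s=robot.observe();print(s['time'],s['tool_pos'],s['contact_force'])
for n in ('wrist','side','top'):
    im=robot.read_camera(n)[:,:,::-1]
    cv2.imwrite(f"pics/{n}16f.png",im)
    if n=='side':im=cv2.resize(im[130:330,130:330],(600,600),interpolation=cv2.INTER_CUBIC)
    if n=='top':im=cv2.resize(im[150:270,120:360],(800,400),interpolation=cv2.INTER_CUBIC)
    cv2.imwrite(f"pics/{n}16.png",im)
E
```

```text
30.95 [0.37357997 0.34766125 0.21736632] [-0.38824323 -0.46190073 -0.18088169]
```

View pics/wrist16.png

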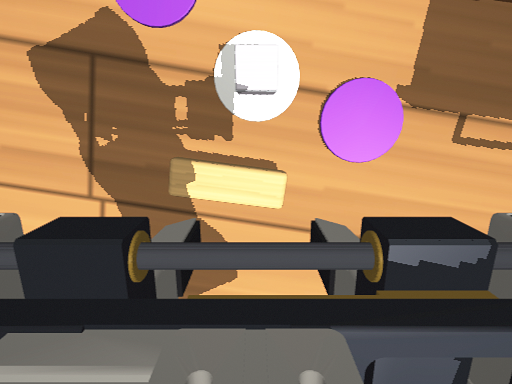

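View pics/side16.png

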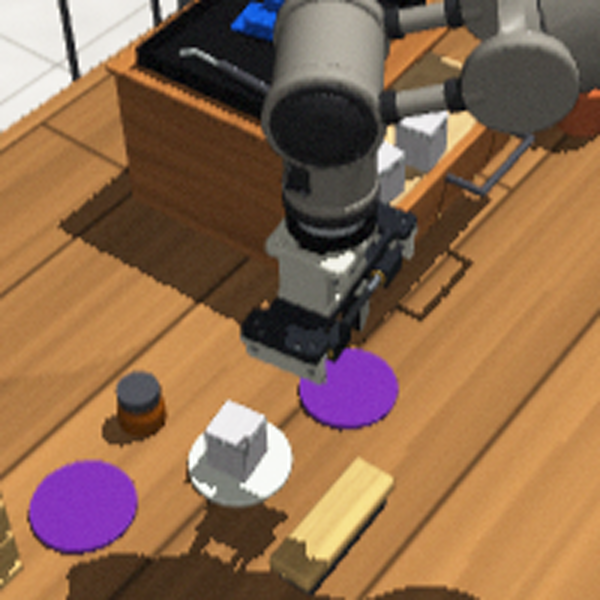

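View pics/top16.png

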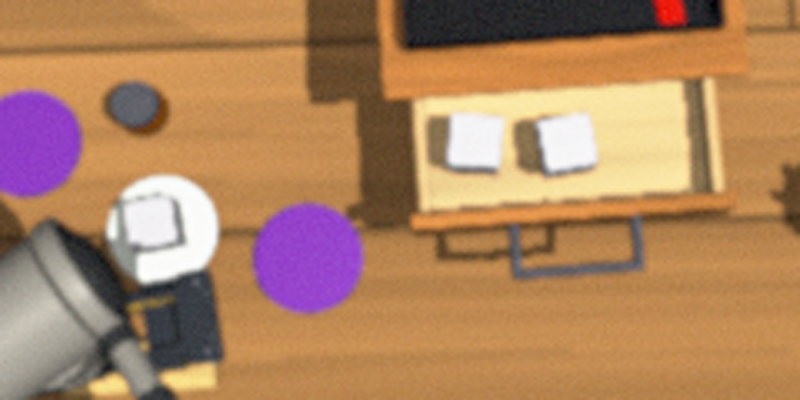

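```bash
python3 - <<'E'
from h import *
f=lambda x,y:(120+x/3.3333,150+y/3.3333)
print('tin',ray('top',*f(152,222),.068),'coaster',ray('top',*f(163,230),.008))
print('handle',ray('top',*f(518,271),.165),ray('top',*f(638,264),.165))
w=cv2.imread('pics/wrist16.png');cv2.imwrite('pics/w16c.png',cv2.resize(w[20:130,200:310],(600,600),interpolation=cv2.INTER_CUBIC))
t=cv2.imread('pics/top16f.png');cv2.imwrite('pics/t16c.png',cv2.resize(t[165:240,235:350],(800,522),interpolation=cv2.INTER_CUBIC))
E
```

```text
tin [0.48946508 0.36230781 0.068     ] coaster [0.48737228 0.36353274 0.008     ]
handle [0.42630121 0.01302154 0.165     ] [ 0.42972645 -0.09456192  0.165     ]
```

View pics/w16c.png

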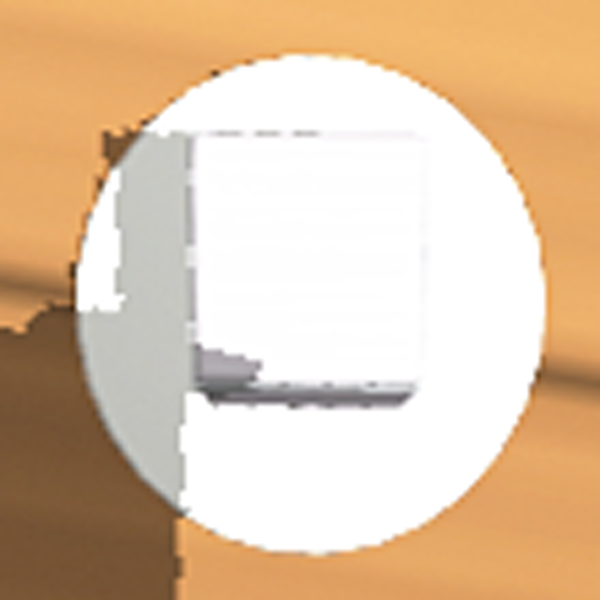

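View pics/t16c.png

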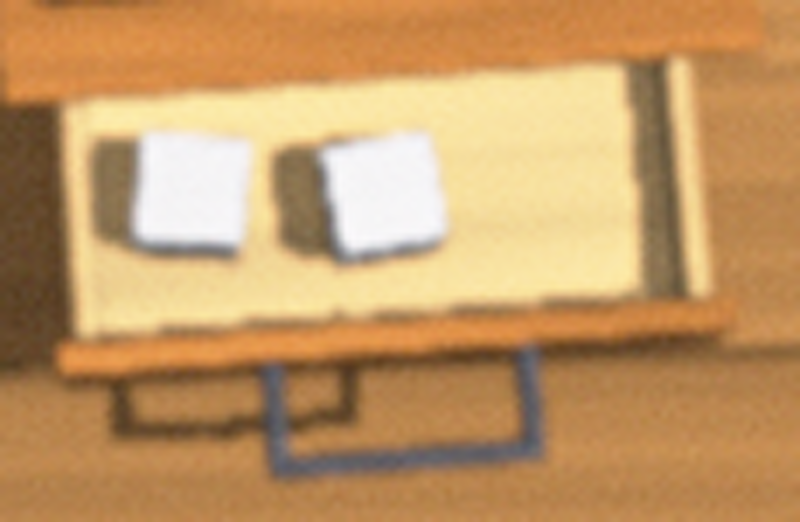

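```bash
python3 - <<'E'
from cell import robot
robot.hand_in()
E
```

```text
the job is handed in; nothing more can be done
```

The drawer is out at its stop, the full tin stands on the white coaster, and the job was handed in at about 31 s; no verdict came back.

**Drawer:** The moves can only twist the tool about its own axis, so I could not tilt it as the task suggests. Instead I pressed the closed fingertips on the bar from above with about 15 N and dragged the drawer out. The dragging force rose from about 3 N to about 6 N and the fingers slipped on the bar, which I took to be the stop. The cameras put the handle's travel at 135–137 mm from about 5 mm open, and the last pictures showed it still there. I did not pull again to confirm the stop.

**Weighing:** I lifted each tin a little, and both light ones went back standing in the drawer:

| Tin | Weight felt |
|---|---|
| Middle | about 0.9 N |
| Left | about 0.7 N |
| Right | about 4.3 N (the full one) |

**Placing:** The full tin was lowered in steps of about 1 mm to contact and released. The last pictures show it upright, 2–3 mm from the coaster's centre. The jar and brush are in place, and I saw nothing shifted in the tray. The arm was clear of everything.

**Disagreements:**
- The fingertips lie about 26 mm short of the reported TCP. My first passes over the bar therefore met nothing, and I allowed for this afterwards.
- The cameras differed by up to 5 mm on the positions of the handle and the coaster.

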